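# Unstack the strips and spacers, and tally the batch

## Task

Take the mixed stack apart from the top down: put its two plywood spacers on the spacer that already lies by itself, and its two steel strips on the pile of finished strips, each piled squarely with edges in line and without shifting the piles. When all four are piled, swing the lever of the tally counter away from its rest all the way to its stop and let it spring back. Leave everything else where it lies.

Things in the scene. Friction and masses are not known exactly. Their poses are not given: they have to be found in the camera images.
- spacer_top: Top item of the mixed stack (its underside 24 mm above the table). Pale plywood spacer plate, oblong, 70 (x) x 50 (y) x 12 (z) mm with a 16 mm hole through the middle, about 0.09 kg. Origin: centre of its underside; x along its 70 mm side. Grip across the 50 mm width.
- strip_top: Second item from the top of the mixed stack (underside at 18 mm), between the two spacers. Steel strip, dark plasma-cut mill finish, 118 (x) x 36 (y) x 6 (z) mm with one round hole near an end, about 0.2 kg. Origin: centre of its underside; x along its length. Grip across the 36 mm width.
- spacer_low: Third item from the top of the mixed stack (underside at 6 mm). Pale plywood spacer plate, oblong, 70 (x) x 50 (y) x 12 (z) mm with a 16 mm hole through the middle, about 0.09 kg. Origin: centre of its underside; x along its 70 mm side. Grip across the 50 mm width.
- strip_low: Bottom item of the mixed stack, lying on the table. All four lie with long sides roughly in line (each within 0.1 rad and 5 mm of the one below). Steel strip, dark plasma-cut mill finish, 118 (x) x 36 (y) x 6 (z) mm with one round hole near an end, about 0.2 kg. Origin: centre of its underside; x along its length. Grip across the 36 mm width.
- done_pile: The pile of finished strips, three strips lying as one block on the table, loose, 0.6 kg: 118 (x) x 37 (y) x 18 (z) mm. Origin: centre of its underside, x along its length; its flat top is 18 mm up. The two strips of the mixed stack go on it, one on the other, with their long sides along its x.
- spacer_pile: The spacer that already lies by itself on the table, loose; the two spacers of the mixed stack go on it, one on the other, long sides in line. Pale plywood spacer plate, oblong, 70 (x) x 50 (y) x 12 (z) mm with a 16 mm hole through the middle, about 0.09 kg. Origin: centre of its underside; x along its 70 mm side. Grip across the 50 mm width.
- counter: Bench tally counter, fixed to the table: dark steel base plate 105 (x) x 75 (y) x 8 (z) mm, grey housing on it 66 x 50 mm, 54 mm high, with a window of white wheels on its front (-x) face and a black knob on its +y side. Origin: centre of the base's underside. The lever is on its -y side; no part but the lever stands higher than 56 mm.
- tally_lever (a joint): Lever angle in rad: 0 at rest, 0.9 at its stop. Turns about the counter's y axis through (0, -34, 45) mm of its frame; stands up, 75 mm from pivot to handle, leaning 0.45 rad to the counter's -x at rest, 0.45 rad to +x at the stop: push the handle 65 mm along +x at nearly constant height (113 to 120 mm). Spring-returned: 1.3 N at the handle at rest, 4.4 N at the stop.
- lever_grip (a point): Middle of the lever's black handle, a round bar of 14 mm diameter and 34 mm length along the counter's y; it is free all round above the counter. At rest this point is at (-33, -59, 113) mm in the counter's frame; it moves with the lever.
- marker: Bystander, not to be moved: paint marker 138 x 19 x 16 mm lying on the table; origin at the centre of its underside, x along it.
- tape: Bystander, not to be moved: yellow tape measure 36 x 68 x 62 mm standing on the table; origin at the centre of its underside.
- the_pliers: Bystander, not to be moved: the pliers with red handles nearest the robot, left of the vice, 182 x 48 x 10 mm, lying; origin at the centre of the underside, x along them. The fixed bench vice beside them fills x 0.23 to 0.50 m, y -0.13 to 0.10 m, up to 0.14 m high.

How it is judged:
By the outcome, as a careful person would: the job done as asked, in the order asked, and still so for the second after the job is handed in, with the robot touching nothing.
It also fails if it takes over 72 s, if anything falls off the work surface, if the arm or the gripper's body presses on something with over 40 N, if the wrist force passes 120 N, or if a joint passes its speed limit or range.

## Robot

A 6-joint arm with a two-finger parallel gripper is mounted at the origin on a cart in front of the work surface, level with it; the furniture and walls round the work are solid. World frame = base frame: x ahead of the robot, y to its left, z up, the work surface at z = 0. Lengths are in mm, angles in rad, forces in N, time in s.
With the tool pointing down it reaches from about 275 to 1000 mm from the base axis. Payload 8.4 kg.
Tool frame: the origin (TCP) lies on the centre line of the jaws, within the pads' length; the fingertips stand 22 mm ahead of it and the grasp point (between the pads) lies 3 mm ahead of it; z points along the fingers, x is the direction in which the jaws open and shut, and the axes are right-handed (so a half turn about z gives the same grasp; the last joint's range is limited). The gripper opens to 85 mm and grips with 20 to 120 N. Pads are 22 mm wide; open, the fingers measure 114 mm over their backs; the gripper's body (76 mm by 85 mm) begins 54 mm behind the grasp point. The pads swing forward as they close: fully open they stand 13 mm farther back than shut.
Start: joints at [-1.194, 0.353, 1.633, -0, 1.155, -0.002], TCP at [231.127, -580.696, 253.281] pointing down, gripper open.
Joint ranges: [-2.63, 2.63], [-0.92, 2.1], [0.06, 2.66], [-1.3, 4.44], [0, 2.69], [-3.02, 3.02]. Speed limits (rad/s): [2.22, 2.22, 2.79, 3.14, 3.14, 3.14].

## Interface

Orientations are given as [roll, pitch, yaw] about the fixed x, y, z axes, in that order (R = Rz(yaw) Ry(pitch) Rx(roll)).
In Python, from rig import status, viewer, job gives the robot as it stands.
- The arm moves only by the tool send_rows, never from a script. Its argument "plan" is a list of rows, each a list of 3 entries, a list of its own where there are three numbers: the shift along the tool's x, y, z in m, then the turn, a rotation vector about the tool's x, y, z in rad, then the opening, from -1 (shut) to 1 (fully open). In form: [[[x, y, z], [rx, ry, rz], jaw], ...]. A call has exactly 5 rows; each row is the pose to reach, as a shift and turn from the pose measured when the call began, along the tool's axes at that moment; what a row does not reach only later rows make up. A row lasts 1/12 s, in which the tool goes at most 41.7 mm and 7.16 degrees, less where a joint would pass 70% of its speed; a pose out of reach is approached as far as the arm can. A call with a gripper value outside its range is refused whole. The fingers move at their own pace and stop on an object; "squeeze" is the grip in N (left out, the last holds). Time passes only in rows, so rows that repeat a pose let the fingers close, or fill a call up. It gives the time, the measured TCP pose, the force and the opening at its end, in the units of the state.
- status.sense(): the state, without advancing time (a new reading comes with each control period).
- viewer.grab_frame(name): name is "side" or "top"; returns the picture (384x512x3 uint8, red, green, blue); there is no depth.
- viewer.camera_params(name): a dict with "intrinsics" (3x3 intrinsics, pixels), "xyz" and "orientation" of the camera in the world. Camera axes: x right, y down, z forward; pixel columns grow to the right and rows downward; lengths in mm; the calibration is good to about 2 mm. A picture is of the moment at which its call begins. camera_params takes no time and is no camera call.
- job.sign_off(): hands the job in, once; it reports no verdict.
Trained networks look in the newest picture that a camera, given by its name, has taken for a name from the list of things; names that differ only in an ending like _2 or _b are one class to them, and where a whole thing is asked for, a point or a joint stands for the part that bears it (a point fixed in the world has none). Each returns a list of dicts, best first, with "p" (0 to 1); they miss things now and then, are a little off and sometimes report something else, mostly with a low value. They report only what shows in the picture. A call takes as long as a camera call.
- viewer.cut_out(label, camera): "mask" (384x512 bool, what is visible of it) and "extent" ([left, top, width, height] in pixels, round what is visible of it).
The state is a dict: "clock": time; "qpos": joint angles; "qvel": joint speeds; "joint_efforts": joint torques, N m; "eef_pos": TCP position; "tcp_rot": TCP orientation; "contact_force": force on the tool from outside, world axes, zero at the start; "wrist_torque": the same for the moment, N m; "opening": opening from 0.0 (shut) to 1.0 (fully open).
Only numpy, scipy, OpenCV 4.12 (cv2) and the standard library are available. Lean on these libraries where they do the work, as an engineer would, in place of code of your own. Each camera call takes 0.05 s, during which the arm holds its last target.

## Working session

There is one attempt and no reset: what is moved stays moved. The work goes in short steps, Python scripts to look and compute and a tool call to move; the robot and the scene stay as the last step left them, time stands still between calls to the robot, and variables do not carry over. Pictures are saved under pics/ and viewed, and the job is handed in when it is done.

Besides the shell and the picture viewer there is one more tool, called after ">>>" by a JSON object that holds its "method" and its "body", one argument or row to a line. send_rows: Moves the arm, as the interface text tells. Its arguments: {"type":"object","properties":{"plan":{"type":"array"},"squeeze":{"type":"number"}},"required":["plan"]}

```bash
ls; mkdir -p pics
python3 - <<'E'
from rig import status, viewer, job
import cv2
print(status.sense())
for n in("side","top"):
    im=viewer.grab_frame(n); cv2.imwrite(f"pics/{n}0.png",im[:,:,::-1]); print(n,viewer.camera_params(n))
E
```

```text
pics
{'clock': 0.0, 'qpos': array([-1.19440653e+00,  3.53624290e-01,  1.63417105e+00,  7.48501842e-06,
        1.15519389e+00, -2.36114332e-03]), 'qvel': array([ 0.00048398,  0.00190994, -0.00114937, -0.00106155, -0.00112342,
       -0.00128627]), 'joint_efforts': array([-6.70223690e-04, -6.05234528e+01, -3.42072880e+01, -2.69420752e-05,
        9.18581849e-03,  5.87836809e-06]), 'eef_pos': array([ 230.95424485, -580.26331616,  252.56076471]), 'tcp_rot': array([-3.14158251e+00,  1.39655843e-03, -1.19204840e+00]), 'contact_force': array([-0.6417544 , -0.143366  , -0.52918365]), 'wrist_torque': array([-0.01742136, -0.04062061,  0.01360303]), 'opening': 0.9992567749607819}
side {'intrinsics': array([[416.92466345,   0.        , 254.48089111],
       [  0.        , 416.92466345, 191.44780055],
       [  0.        ,   0.        ,   1.        ]]), 'xyz': array([1170.88734039,  312.15559852,  651.82650381]), 'orientation': array([-2.24014401,  0.00589361,  2.12484377])}
top {'intrinsics': array([[416.01015396,   0.        , 257.04887861],
       [  0.        , 416.01015396, 195.34022715],
       [  0.        ,   0.        ,   1.        ]]), 'xyz': array([ 379.04981622,  -73.84269976, 1182.98659543]), 'orientation': array([-2.98690614,  0.01040923, -1.56662284])}
```

View pics/side0.png

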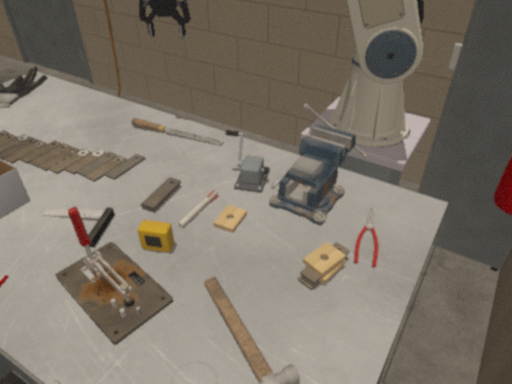

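View pics/top0.png

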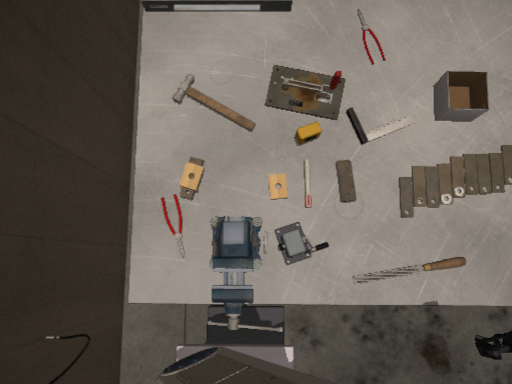

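```bash
cat > h.py <<'E'
import numpy as np, cv2, pickle
from scipy.spatial.transform import Rotation as R
from rig import status, viewer, job
P={n:viewer.camera_params(n) for n in("side","top")}
def proj(n,p):
    p=np.atleast_2d(p); c=P[n]; Rm=R.from_euler('xyz',c['orientation']).as_matrix()
    q=(p-c['xyz'])@Rm; q=q@c['intrinsics'].T; return q[:,:2]/q[:,2:]
def unproj(n,uv,z):
    c=P[n]; Rm=R.from_euler('xyz',c['orientation']).as_matrix()
    d=np.linalg.inv(c['intrinsics'])@np.array([uv[0],uv[1],1.]); d=Rm@d
    return c['xyz']+d*(z-c['xyz'][2])/d[2]
def go(x,y,z,yaw,roll=np.pi,pitch=0.):
    s=status.sense(); R0=R.from_euler('xyz',s['tcp_rot']); d=R0.inv().apply(np.array([x,y,z])-s['eef_pos'])/1000
    # half-turn symmetric alternative chosen by caller
    r=(R0.inv()*R.from_euler('xyz',[roll,pitch,yaw])).as_rotvec()
    print('shift',np.round(d,4).tolist(),'rot',np.round(r,4).tolist(),'rows',np.ceil(max(np.linalg.norm(d)/.0417,np.degrees(np.linalg.norm(r))/7.16)))
def st():
    s=status.sense(); print('t%.2f'%s['clock'],'pos',s['eef_pos'].round(1),'rot',s['tcp_rot'].round(4),'F',s['contact_force'].round(1),'open',round(s['opening'],3),'q',s['qpos'].round(2))
E
python3 - <<'E'
from h import *
D={}
for n in P:
    im=viewer.grab_frame(n); D[n]=im
    for l in["spacer_top","strip_top","spacer_low","strip_low","done_pile","spacer_pile","counter","tally_lever","marker","tape","the_pliers"]:
        r=viewer.cut_out(l,n); D[n,l]=r
        for k in r[:4]:
            ys,xs=np.nonzero(k['mask']);print(n,l,round(k['p'],2),k['extent'],k['mask'].sum(),xs.mean().round(1) if len(xs) else 0,ys.mean().round(1) if len(xs) else 0)
pickle.dump(D,open('d0.pkl','wb')); st()
for n in P:
    c=dict(side=(270,180),top=(250,185))[n]; im=D[n]
    if n=='top': cr=im[130:280,160:370]
    else: cr=im[110:300,130:370]
    cv2.imwrite(f'pics/z{n}.png',cv2.resize(cr[:,:,::-1],None,fx=3.3,fy=3.3,interpolation=cv2.INTER_CUBIC)[:600,:800])
E
```

```text
side spacer_top 0.76 [303.9, 243.1, 40.7, 34.1] 803 323.7 258.7
side strip_top 0.87 [297.1, 238.8, 53.6, 44.3] 305 320.7 265.1
side spacer_low 0.52 [318.7, 261.6, 26.3, 18.3] 127 330.8 273.3
side strip_low 0.6 [296.0, 256.4, 53.4, 31.4] 136 310.2 280.5
side done_pile 0.59 [139.0, 176.7, 41.2, 37.9] 644 160.1 194.4
side spacer_pile 0.86 [211.0, 201.6, 35.1, 31.6] 578 229.6 218.5
side counter 0.94 [225.1, 131.0, 46.0, 64.5] 1115 249.8 170.6
side tally_lever 0.52 [226.9, 132.8, 17.4, 18.3] 90 235.2 134.2
side marker 0.56 [175.7, 191.6, 42.6, 32.8] 359 197.8 208.2
side tape 0.57 [134.6, 219.6, 36.2, 33.3] 981 155.7 235.4
side the_pliers 0.84 [352.4, 208.8, 26.6, 59.0] 358 367.9 239.9
top spacer_top 0.6 [180.0, 167.7, 22.8, 20.5] 446 191.7 175.7
top done_pile 0.74 [338.1, 161.4, 17.0, 41.2] 665 346.3 180.1
top spacer_pile 0.57 [268.3, 175.2, 20.3, 25.4] 423 278.1 185.8
top counter 0.91 [279.0, 221.9, 47.8, 40.6] 1088 295.6 243.3
top marker 0.55 [305.5, 160.9, 7.0, 46.3] 254 307.6 184.6
top tape 0.69 [294.1, 123.0, 27.2, 22.1] 426 308.1 132.4
top the_pliers 0.82 [160.2, 193.8, 23.3, 65.8] 355 175.4 223.4
t1.30 pos [ 231.1 -580.7  253.3] rot [ 3.1416 -0.     -1.192 ] F [-0.   0.2  1.4] open 0.999 q [-1.19  0.35  1.63 -0.    1.16 -0.  ]
```

View pics/zside.png

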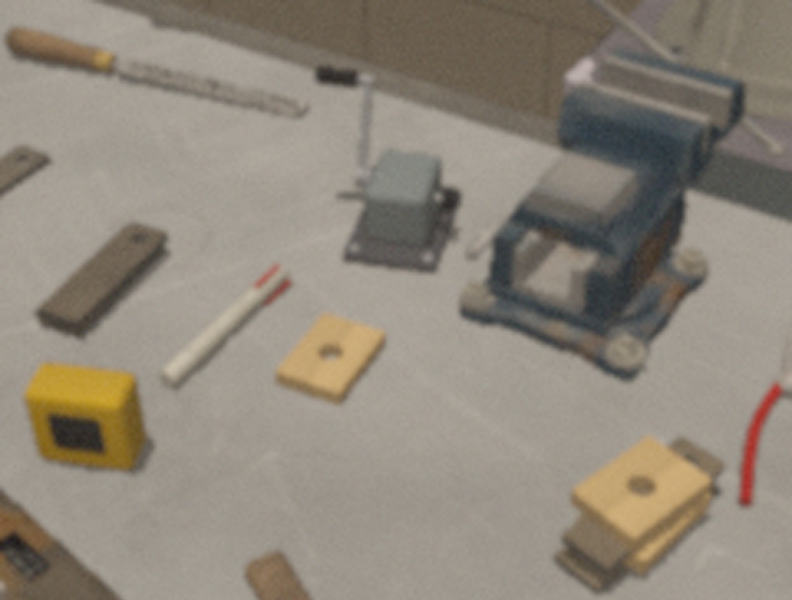

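View pics/ztop.png

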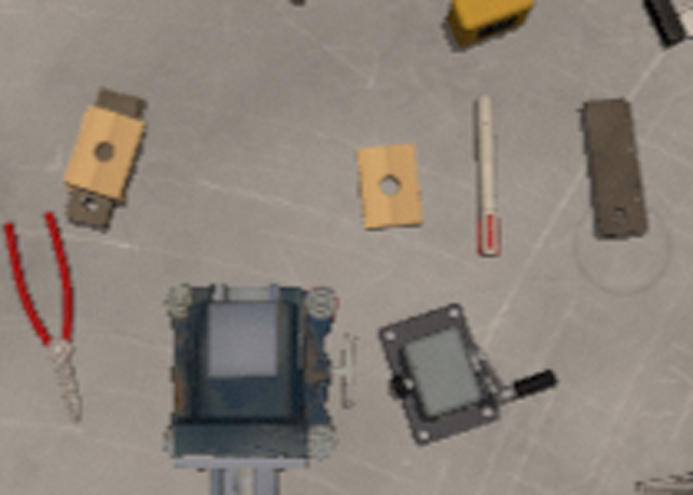

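```bash
cat > fit.py <<'E'
from h import *
from scipy.optimize import minimize, differential_evolution
from scipy.ndimage import map_coordinates, gaussian_filter
def corners(p,dim,z0):
    x,y,a=p; L,W,H=dim; pts=[]
    for z in(z0,z0+H):
        for sx,sy in((1,1),(-1,1),(-1,-1),(1,-1)):
            dx,dy=sx*L/2,sy*W/2
            pts.append([x+dx*np.cos(a)-dy*np.sin(a),y+dx*np.sin(a)+dy*np.cos(a),z])
    return np.array(pts)
def hull(n,p,dim,z0):
    return cv2.convexHull(proj(n,corners(p,dim,z0)).astype(np.float32))[:,0].astype(float)
def iou(m,poly):
    S=8; img=np.zeros((384,512),np.uint8)
    x0,y0=np.floor(poly.min(0)).astype(int)-2; x1,y1=np.ceil(poly.max(0)).astype(int)+3
    big=np.zeros(((y1-y0)*S,(x1-x0)*S),np.uint8)
    cv2.fillPoly(big,[np.round((poly-[x0,y0]+.5)*S).astype(np.int32)],1)
    a=big.reshape(y1-y0,S,x1-x0,S).mean((1,3)); 
    mm=m[y0:y1,x0:x1].astype(float)
    if mm.shape!=a.shape: return 0
    i=np.minimum(a,mm).sum(); return i/(a.sum()+m.sum()-i)
def gradI(im):
    g=[gaussian_filter(im[:,:,c].astype(float),.8) for c in range(3)]
    return [np.gradient(c) for c in g]
def edgescore(G,poly,step=.5,skip=()):
    s=0;N=0
    for i in range(len(poly)):
        a,b=poly[i],poly[(i+1)%len(poly)]; l=np.linalg.norm(b-a)
        if l<3: continue
        k=max(int(l/step),2); t=(np.arange(k)+.5)/k; q=a+(b-a)*t[:,None]; nrm=np.array([-(b-a)[1],(b-a)[0]])/l
        v=sum((map_coordinates(gy,[q[:,1],q[:,0]],order=1)*nrm[1]+map_coordinates(gx,[q[:,1],q[:,0]],order=1)*nrm[0])**2 for gy,gx in G)
        s+=np.sqrt(v).sum();N+=k
    return s/N
def fit(D,dim,z0,masks,init,cams=("side","top"),use_iou=True,use_top=True):
    def f(p):
        return -sum(iou(masks[n],hull(n,p,dim,z0)) for n in cams)
    p=np.array(init,float)
    if use_iou:
        r=minimize(f,p,method='Nelder-Mead',options=dict(initial_simplex=np.array([p,p+[8,0,0],p+[0,8,0],p+[0,0,.15]]))); p=r.x; print('iou',p.round(3),r.fun)
    Gs={n:gradI(D[n]) for n in cams}
    def g(p,cs):
        e=0
        for n in cs:
            e+=edgescore(Gs[n],hull(n,p,dim,z0))
            if use_top: e+=edgescore(Gs[n],proj(n,corners(p,dim,z0)[4:]))
        return -e
    out={}
    for cs in [cams]+([(c,) for c in cams] if len(cams)>1 else []):
        best=None
        for d in np.vstack([[0,0,0],np.random.default_rng(0).normal(size=(6,3))*[2,2,.04]]):
            q=p+d
            r=minimize(g,q,args=(cs,),method='Nelder-Mead',options=dict(initial_simplex=np.array([q,q+[3,0,0],q+[0,3,0],q+[0,0,.06]])))
            if np.abs(r.x-p)[:2].max()<10 and (best is None or r.fun<best.fun): best=r
        print(cs,best.x.round(3) if best else None,round(best.fun,2) if best else None); out[cs]=best.x if best else p
    return out[cams]
E
cat > a.py <<'E'
from fit import *
import sys
D=pickle.load(open('d0.pkl','rb'))
for n in P:
    D[n]=np.mean([viewer.grab_frame(n).astype(float) for _ in range(4)],0)
pickle.dump(D,open('d1.pkl','wb'))
def run(l,dim,z0):
    ms={n:D[n,l][0]['mask'] for n in P if D.get((n,l))}
    n='top'; ys,xs=np.nonzero(ms[n]); c=unproj(n,(xs.mean(),ys.mean()),z0+dim[2])
    m=cv2.minAreaRect(np.c_[xs,ys].astype(np.float32)); 
    box=cv2.boxPoints(m); e=[box[1]-box[0],box[2]-box[1]]; e=max(e,key=np.linalg.norm)
    w=unproj(n,np.array([xs.mean(),ys.mean()])+e,z0)-unproj(n,np.array([xs.mean(),ys.mean()]),z0); a=np.arctan2(w[1],w[0])
    a=(a+np.pi/2)%np.pi-np.pi/2
    print(l,c.round(1),round(a,3)); return fit(D,dim,z0,ms,[c[0],c[1],a])
O={}
O['spacer_top']=run('spacer_top',(70,50,12),24)
O['spacer_pile']=run('spacer_pile',(70,50,12),0)
O['done_pile']=run('done_pile',(118,37,18),0)
O['marker']=run('marker',(138,19,16),0)
pickle.dump(O,open('o.pkl','wb'))
E
python3 a.py
```

```text
spacer_top [613.4 123.2  36. ] -0.29
iou [ 6.15058e+02  1.25422e+02 -3.02000e-01] -1.8252610008361163
('side', 'top') [ 6.15589e+02  1.27038e+02 -2.96000e-01] -98.1
('side',) [ 6.16283e+02  1.27743e+02 -2.90000e-01] -37.76
('top',) [ 6.15189e+02  1.26378e+02 -3.03000e-01] -62.29
spacer_pile [ 589.5 -120.8   12. ] -0.004
iou [ 5.91645e+02 -1.18860e+02  8.30000e-02] -1.806971754723464
('side', 'top') [ 5.91476e+02 -1.17738e+02  1.07000e-01] -72.44
('side',) [ 5.92285e+02 -1.16495e+02  9.10000e-02] -39.56
('top',) [ 5.90899e+02 -1.19828e+02  1.02000e-01] -37.64
done_pile [ 605.1 -314.6   18. ] 0.111
iou [ 6.07652e+02 -3.14044e+02  1.30000e-01] -1.7695226829807555
('side', 'top') [ 6.05624e+02 -3.10057e+02  9.50000e-02] -100.52
('side',) [ 6.09185e+02 -3.08574e+02  1.11000e-01] -56.45
('top',) [ 6.04190e+02 -3.14251e+02  1.17000e-01] -54.9
marker [ 592.3 -204.6   16. ] -0.015
iou [ 6.00237e+02 -2.03226e+02  3.20000e-02] -1.360982862329132
('side', 'top') [ 5.95910e+02 -2.00914e+02  3.50000e-02] -57.88
('side',) [ 6.04212e+02 -1.99903e+02  1.40000e-02] -29.44
('top',) [ 5.95919e+02 -2.01231e+02  3.90000e-02] -32.12
```

```bash
cat > ov.py <<'E'
from fit import *
def ov(im,n,items,fn,half=40,sc=8):
    tiles=[]
    for p,dim,z0 in items:
        h=hull(n,p,dim,z0); t=proj(n,corners(p,dim,z0)[4:]); c=h.mean(0).round().astype(int); hh=half
        x0,y0=c-hh//1
        cr=np.clip(im[y0:y0+2*hh,x0:x0+2*hh],0,255).astype(np.uint8)[:,:,::-1]
        cr=cv2.resize(cr,None,fx=sc,fy=sc,interpolation=cv2.INTER_CUBIC)
        for poly,col in((h,(0,0,255)),(t,(0,255,0))):
            cv2.polylines(cr,[np.round((poly-[x0,y0]+.5)*sc).astype(int)],True,col,1)
        tiles.append(cr)
    return np.hstack(tiles)
E
python3 - <<'E'
from ov import *
D=pickle.load(open('d1.pkl','rb'));O=pickle.load(open('o.pkl','rb'))
S=(70,50,12)
it=[(O['spacer_top'],S,24),(O['spacer_pile'],S,0),(O['done_pile'],(118,37,18),0)]
cv2.imwrite('pics/ov0.png',np.vstack([ov(D[n],n,it,'',28,5)[:300] for n in P])[:600,:800]) if 0 else cv2.imwrite('pics/ov0.png',np.vstack([ov(D[n],n,it,'',26,5) for n in P]))
E
```

```text
(no output)
```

View pics/ov0.png

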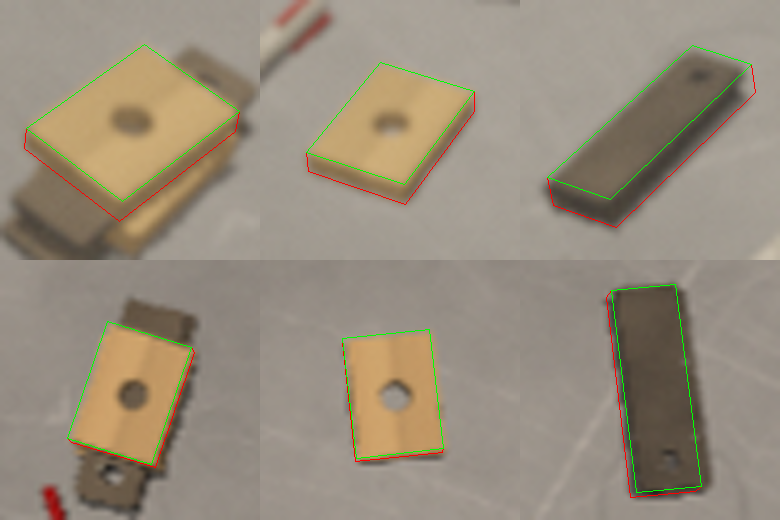

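```bash
cat > cal.py <<'E'
from fit import *
import h
D=pickle.load(open('d1.pkl','rb'));O=pickle.load(open('o.pkl','rb'))
S=(70,50,12)
items=[('spacer_top',S,24),('spacer_pile',S,0),('done_pile',(118,37,18),0),('marker',(138,19,16),0)]
# counter base
from copy import deepcopy
ys,xs=np.nonzero(D['top','counter'][0]['mask']); 
c0=unproj('top',(293,243),8); print('counter c',c0)
G={n:gradI(D[n]) for n in P}
base=[c0[0],c0[1],0.3]
def gb(p,cs=('top','side')): return -sum(edgescore(G[n],hull(n,p,(105,75,8),0)) for n in cs)
best=min((minimize(gb,[c0[0]+dx,c0[1]+dy,a],args=(('top',),),method='Nelder-Mead',options=dict(initial_simplex=np.array([[c0[0]+dx,c0[1]+dy,a]]*4)+np.array([[0,0,0],[4,0,0],[0,4,0],[0,0,.1]]))) for a in(.1,.25,.4) for dx in(-5,5) for dy in (-5,5)),key=lambda r:r.fun)
print('counter',best.x.round(3),best.fun); O['counter']=best.x
pickle.dump(O,open('o.pkl','wb'))
P0=deepcopy(h.P)
def setcam(v):
    for i,n in enumerate(('side','top')):
        w=v[6*i:6*i+6]
        h.P[n]['xyz']=P0[n]['xyz']+w[3:]
        h.P[n]['orientation']=(R.from_euler('xyz',P0[n]['orientation'])*R.from_rotvec(w[:3])).as_euler('xyz')
its=items+[('counter',(105,75,8),0)]
def tot(p,dim,z0,nm):
    e=0
    for n in('side','top'):
        e+=edgescore(G[n],hull(n,p,dim,z0))
        if nm not in('counter','marker'): e+=edgescore(G[n],proj(n,corners(p,dim,z0)[4:]))
    return e
poses={k:O[k].copy() for k,_,_ in its}
v=np.zeros(12); sc=np.array([.003]*3+[2.]*3+[.003]*3+[2.]*3)
def refine():
    s=0
    for k,d,z in its:
        q=poses[k]; r=minimize(lambda p:-tot(p,d,z,k),q,method='Nelder-Mead',options=dict(maxiter=150,initial_simplex=np.array([q,q+[2,0,0],q+[0,2,0],q+[0,0,.04]]))); poses[k]=r.x; s-=r.fun
    return s
def fv(u):
    setcam(u*sc); return -sum(tot(poses[k],d,z,k) for k,d,z in its)+3*(u**2).sum()
u=np.zeros(12)
for it in range(10):
    setcam(u*sc); s=refine()
    r=minimize(fv,u,method='Powell',options=dict(maxiter=2)); u=r.x
    print(it,round(s,1),round(r.fun,1))
setcam(u*sc); s=refine(); print((u*sc).round(4)); 
for k in poses: print(k,poses[k].round(3))
pickle.dump((dict(h.P),poses),open('cal.pkl','wb'))
E
python3 cal.py
```

```text
counter c [ 427.13335706 -162.2967582     8.        ]
counter [ 4.27589e+02 -1.60321e+02  3.30000e-01] -36.48478521726848
0 360.4 -372.0
1 374.9 -374.4
2 375.8 -374.5
3 375.8 -374.5
4 375.9 -374.5
5 375.9 -374.5
6 375.9 -374.5
7 375.9 -374.6
8 375.9 -374.6
9 375.9 -374.6
[ 1.300e-03 -1.000e-04  1.000e-03 -2.100e-02  1.600e-03  1.813e-01
  3.000e-04 -7.000e-04 -5.000e-04  1.353e-01  1.942e-01 -2.567e-01]
spacer_top [ 6.15370e+02  1.27232e+02 -3.01000e-01]
spacer_pile [ 5.90977e+02 -1.18220e+02  1.02000e-01]
done_pile [ 6.05542e+02 -3.11318e+02  1.15000e-01]
marker [ 5.98638e+02 -2.01735e+02  3.40000e-02]
counter [ 4.28025e+02 -1.59382e+02  3.31000e-01]
```

```bash
cat >> h.py <<'E'
import os
if os.path.exists('cal.pkl') :
    for _k,_v in pickle.load(open('cal.pkl','rb'))[0].items(): P[_k].update(_v)
E
python3 - <<'E'
from ov import *
D=pickle.load(open('d1.pkl','rb'));O=pickle.load(open('cal.pkl','rb'))[1]
S=(70,50,12)
it=[(O['spacer_top'],S,24),(O['done_pile'],(118,37,18),0),(O['counter'],(105,75,8),0)]
c=O['counter']; Rz=R.from_euler('z',c[2])
for p in [(-33,-59,113),(-33,-42,113),(-33,-76,113),(32,-59,113)]: 
    w=Rz.apply(p)+[c[0],c[1],0]; print(w.round(1),[proj(n,w).round(1) for n in P])
cv2.imwrite('pics/ov1.png',np.vstack([ov(D[n],n,it,'',30,4) for n in P]))
E
```

```text
[ 416.  -225.9  113. ] [array([[232. , 132.6]]), array([[321.5, 246. ]])]
[ 410.5 -209.8  113. ] [array([[238.4, 133.3]]), array([[315.2, 248.2]])]
[ 421.6 -242.   113. ] [array([[225.5, 131.9]]), array([[327.7, 243.9]])]
[ 477.5 -204.8  113. ] [array([[225., 146.]]), array([[312.8, 221.9]])]
```

View pics/ov1.png

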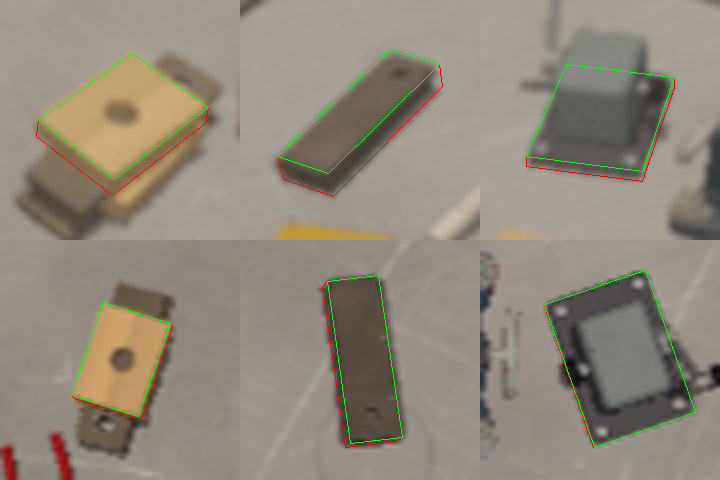

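Run:
```python
from h import *
st(); go(615.4,127.2,200,-1.872)
```

```text
t1.70 pos [ 231.1 -580.7  253.3] rot [ 3.1416 -0.     -1.1919] F [-0.8 -0.   0.2] open 0.999 q [-1.19  0.35  1.63 -0.    1.16 -0.  ]
shift [-0.5156, -0.6188, 0.0533] rot [0.0, -0.0, 0.6801] rows 20.0
```

>>> {"method": "send_rows", "body": {
  "plan": [
    [[-0.516, -0.619, 0.0], [0, 0, 0], 0.45],
    [[-0.516, -0.619, 0.0], [0, 0, 0], 0.45],
    [[-0.516, -0.619, 0.0], [0, 0, 0], 0.45],
    [[-0.516, -0.619, 0.0], [0, 0, 0], 0.45],
    [[-0.516, -0.619, 0.0], [0, 0, 0], 0.45]
  ],
  "squeeze": 50
}}

```text
clock: 2.12
eef_pos: [330.9, -395.9, 253.3]
tcp_rot: [-3.141, -0.0, -1.193]
contact_force: [1.1, 1.0, 1.0]
opening: 0.724
```

>>> {"method": "send_rows", "body": {
  "plan": [
    [[-0.381, -0.458, 0.0], [0, 0, 0], 0.45],
    [[-0.381, -0.458, 0.0], [0, 0, 0], 0.45],
    [[-0.381, -0.458, 0.0], [0, 0, 0], 0.45],
    [[-0.381, -0.458, 0.0], [0, 0, 0], 0.45],
    [[-0.381, -0.458, 0.0], [0, 0, 0], 0.45]
  ]
}}

```text
clock: 2.53
eef_pos: [430.6, -212.7, 253.6]
tcp_rot: [-3.141, -0.001, -1.193]
contact_force: [0.6, -0.7, -0.4]
opening: 0.729
```

>>> {"method": "send_rows", "body": {
  "plan": [
    [[-0.248, -0.296, 0.04], [0, 0, 0.5], 0.45],
    [[-0.248, -0.296, 0.04], [0, 0, 0.5], 0.45],
    [[-0.248, -0.296, 0.04], [0, 0, 0.5], 0.45],
    [[-0.248, -0.296, 0.04], [0, 0, 0.5], 0.45],
    [[-0.248, -0.296, 0.04], [0, 0, 0.5], 0.45]
  ]
}}

```text
clock: 2.95
eef_pos: [520.0, -48.3, 234.3]
tcp_rot: [-3.14, -0.001, -1.699]
contact_force: [0.8, -0.3, 0.2]
opening: 0.727
```

Run:
```python
from h import *
st(); go(615.4,127.2,110,-1.872)
```

```text
t2.95 pos [520.  -48.3 234.3] rot [-3.1399e+00 -7.0000e-04 -1.6993e+00] F [ 0.8 -0.3  0.2] open 0.727 q [-0.1   0.21  1.87 -0.    1.05  1.6 ]
shift [-0.1864, -0.0719, 0.1243] rot [-0.0018, -0.0005, 0.1727] rows 6.0
```

>>> {"method": "send_rows", "body": {
  "plan": [
    [[-0.186, -0.072, 0.04], [0, 0, 0.173], 0.45],
    [[-0.186, -0.072, 0.08], [0, 0, 0.173], 0.45],
    [[-0.186, -0.072, 0.12], [0, 0, 0.173], 0.45],
    [[-0.186, -0.072, 0.124], [0, 0, 0.173], 0.45],
    [[-0.186, -0.072, 0.124], [0, 0, 0.173], 0.45]
  ]
}}

```text
clock: 3.37
eef_pos: [603.5, 105.1, 131.1]
tcp_rot: [-3.139, 0.0, -1.872]
contact_force: [1.1, -0.5, -0.2]
opening: 0.73
```

Run:
```python
from h import *
st(); go(615.4,127.2,46,-1.872)
```

```text
t3.37 pos [603.5 105.1 131.1] rot [-3.1388e+00  1.0000e-04 -1.8719e+00] F [ 1.1 -0.5 -0.2] open 0.73 q [ 0.17  0.47  1.76 -0.    0.91  2.04]
shift [-0.0246, -0.0045, 0.0851] rot [-0.0028, 0.0001, 0.0001] rows 3.0
```

>>> {"method": "send_rows", "body": {
  "plan": [
    [[-0.0246, -0.0045, 0.015], [-0.003, 0, 0], 0.45],
    [[-0.0246, -0.0045, 0.045], [-0.003, 0, 0], 0.45],
    [[-0.0246, -0.0045, 0.07], [-0.003, 0, 0], 0.45],
    [[-0.0246, -0.0045, 0.085], [-0.003, 0, 0], 0.45],
    [[-0.0246, -0.0045, 0.085], [-0.003, 0, 0], 0.45]
  ]
}}

```text
clock: 3.78
eef_pos: [613.0, 127.1, 42.5]
tcp_rot: [3.136, -0.003, -1.871]
contact_force: [-1.1, -0.0, -1.0]
opening: 0.728
```

Run:
```python
from ov import *
st(); go(615.4,127.2,46,-1.872)
for n,(x,y) in dict(side=(275,190),top=(150,130)).items():
    im=viewer.grab_frame(n); cv2.imwrite(f'pics/b_{n}.png',cv2.resize(im[y:y+110,x:x+110,::-1],None,fx=5,fy=5,interpolation=cv2.INTER_CUBIC))
```

```text
t3.78 pos [613.  127.1  42.5] rot [ 3.1363e+00 -2.8000e-03 -1.8714e+00] F [-1.1 -0.  -1. ] open 0.728 q [0.2  0.61 1.76 0.   0.77 2.07]
shift [-0.0008, -0.0023, -0.0036] rot [0.0053, -0.0028, 0.0006] rows 1.0
```

View pics/b_side.png

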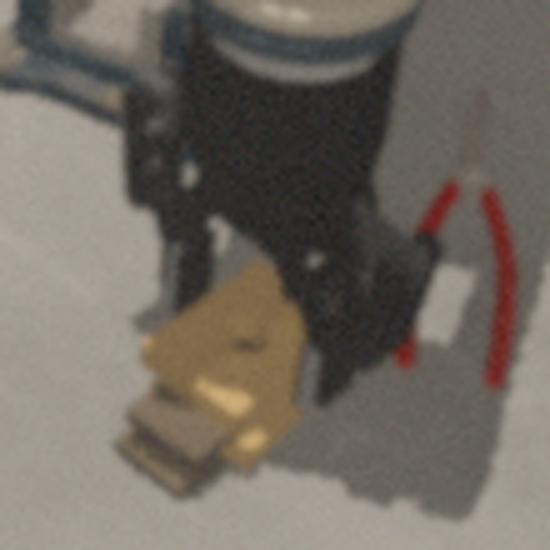

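View pics/b_top.png

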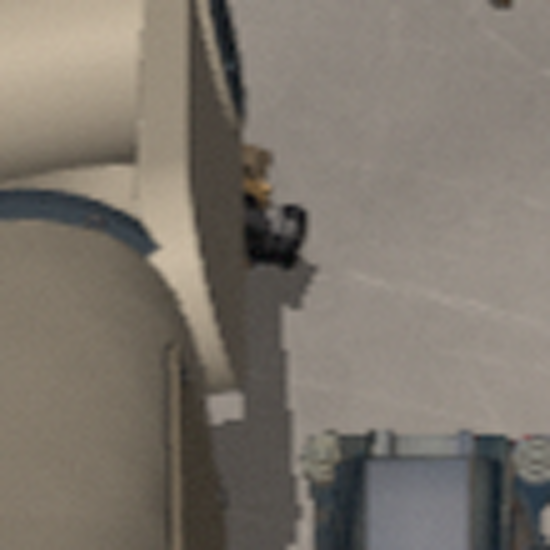

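>>> {"method": "send_rows", "body": {
  "plan": [
    [[-0.0008, -0.0023, -0.0025], [0.0053, -0.0028, 0], 0.45],
    [[-0.0008, -0.0023, -0.0025], [0.0053, -0.0028, 0], -0.2],
    [[-0.0008, -0.0023, -0.0025], [0.0053, -0.0028, 0], -0.2],
    [[-0.0008, -0.0023, -0.0025], [0.0053, -0.0028, 0], -0.2],
    [[-0.0008, -0.0023, -0.0025], [0.0053, -0.0028, 0], -0.2]
  ]
}}

```text
clock: 4.3
eef_pos: [619.4, 127.4, 51.0]
tcp_rot: [-3.134, 0.004, -1.872]
contact_force: [-0.4, -0.4, 7.5]
opening: 0.565
```

Run:
```python
from ov import *
st(); go(615.4,127.2,90,-1.872)
for n,(x,y) in dict(side=(275,190)).items():
    im=viewer.grab_frame(n); cv2.imwrite(f'pics/c_{n}.png',cv2.resize(im[y:y+110,x:x+110,::-1],None,fx=5,fy=5,interpolation=cv2.INTER_CUBIC))
```

```text
t4.30 pos [619.4 127.4  51. ] rot [-3.1337  0.0043 -1.8721] F [-0.4 -0.4  7.5] open 0.565 q [ 0.2   0.6   1.76 -0.    0.78  2.07]
shift [0.0012, 0.0034, -0.039] rot [-0.0079, 0.0043, -0.0001] rows 1.0
```

View pics/c_side.png

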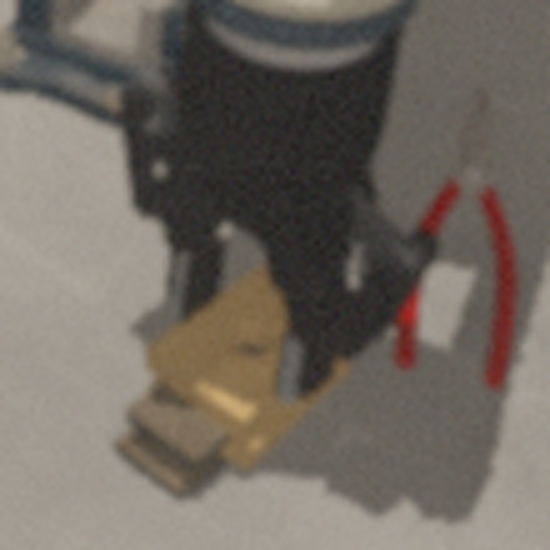

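Run:
```python
from ov import *
st(); go(615.4,127.2,46,-1.872)
```

```text
t4.35 pos [619.3 127.4  51. ] rot [-3.1337  0.0043 -1.872 ] F [-0.8 -1.2  6.8] open 0.559 q [ 0.2   0.6   1.76 -0.    0.78  2.07]
shift [0.0014, 0.0037, 0.005] rot [-0.0079, 0.0043, -0.0] rows 1.0
```

>>> {"method": "send_rows", "body": {
  "plan": [
    [[0.0, 0.0, -0.005], [-0.008, 0.004, 0], 0.45],
    [[0.0014, 0.0037, -0.005], [-0.008, 0.004, 0], 0.45],
    [[0.0014, 0.0037, 0.005], [-0.008, 0.004, 0], 0.45],
    [[0.0014, 0.0037, 0.0105], [-0.008, 0.004, 0], 0.45],
    [[0.0014, 0.0037, 0.0105], [-0.008, 0.004, 0], 0.45]
  ]
}}

```text
clock: 4.77
eef_pos: [614.2, 126.9, 38.7]
tcp_rot: [3.139, -0.001, -1.872]
contact_force: [-1.1, -0.6, 0.1]
opening: 0.727
```

Run:
```python
from ov import *
for n,(x,y) in dict(side=(275,190)).items():
    im=viewer.grab_frame(n); cv2.imwrite(f'pics/d_{n}.png',cv2.resize(im[y:y+110,x:x+110,::-1],None,fx=5,fy=5,interpolation=cv2.INTER_CUBIC))
st(); go(615.4,127.2,40.5,-1.872)
```

```text
t4.82 pos [614.5 127.   39.2] rot [ 3.1395e+00 -8.0000e-04 -1.8722e+00] F [-0.3 -0.   0.4] open 0.728 q [0.2  0.62 1.76 0.   0.77 2.07]
shift [-0.0005, -0.0008, -0.0013] rot [0.0021, -0.0008, -0.0002] rows 1.0
```

View pics/d_side.png

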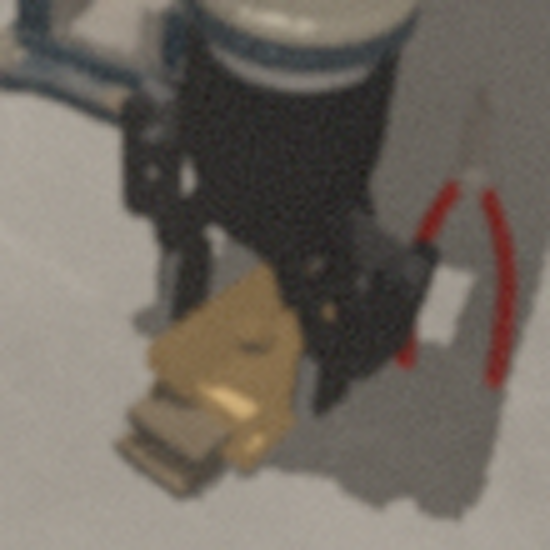

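>>> {"method": "send_rows", "body": {
  "plan": [
    [[-0.0005, -0.0008, -0.0015], [0.002, -0.001, 0], 0.1],
    [[-0.0005, -0.0008, -0.0015], [0.002, -0.001, 0], -0.2],
    [[-0.0005, -0.0008, -0.0015], [0.002, -0.001, 0], -0.2],
    [[-0.0005, -0.0008, -0.0015], [0.002, -0.001, 0], -0.2],
    [[-0.0005, -0.0008, -0.0015], [0.002, -0.001, 0], -0.2]
  ]
}}

```text
clock: 5.23
eef_pos: [615.3, 127.2, 40.6]
tcp_rot: [3.141, 0.0, -1.872]
contact_force: [0.8, -1.6, -2.1]
opening: 0.573
```

Run:
```python
from ov import *
st(); go(615.4,127.2,95,-1.872)
```

```text
t5.23 pos [615.3 127.2  40.6] rot [ 3.1414e+00  1.0000e-04 -1.8721e+00] F [ 0.8 -1.6 -2.1] open 0.573 q [0.2  0.62 1.76 0.   0.77 2.07]
shift [-0.0, -0.0001, -0.0544] rot [0.0002, 0.0001, -0.0001] rows 2.0
```

>>> {"method": "send_rows", "body": {
  "plan": [
    [[0, 0, -0.005], [0, 0, 0], -0.2],
    [[0, 0, -0.02], [0, 0, 0], -0.2],
    [[0, 0, -0.045], [0, 0, 0], -0.2],
    [[0, 0, -0.06], [0, 0, 0], -0.2],
    [[0, 0, -0.06], [0, 0, 0], -0.2]
  ]
}}

```text
clock: 5.65
eef_pos: [617.5, 127.7, 104.2]
tcp_rot: [-3.137, 0.003, -1.872]
contact_force: [0.5, -0.1, -1.0]
opening: 0.569
```

Run:
```python
from ov import *
for n,(x,y) in dict(side=(255,180)).items():
    im=viewer.grab_frame(n); cv2.imwrite(f'pics/e_{n}.png',cv2.resize(im[y:y+120,x:x+120,::-1],None,fx=5,fy=5,interpolation=cv2.INTER_CUBIC))
st(); go(591,-118.2,100,-1.469)
```

```text
t5.70 pos [616.6 127.5 102.5] rot [-3.1386e+00  1.9000e-03 -1.8721e+00] F [ 0.4 -0.1 -2.3] open 0.569 q [0.2  0.53 1.74 0.   0.87 2.07]
shift [0.2422, -0.0484, 0.0022] rot [-0.0034, 0.0013, -0.4031] rows 6.0
```

View pics/e_side.png

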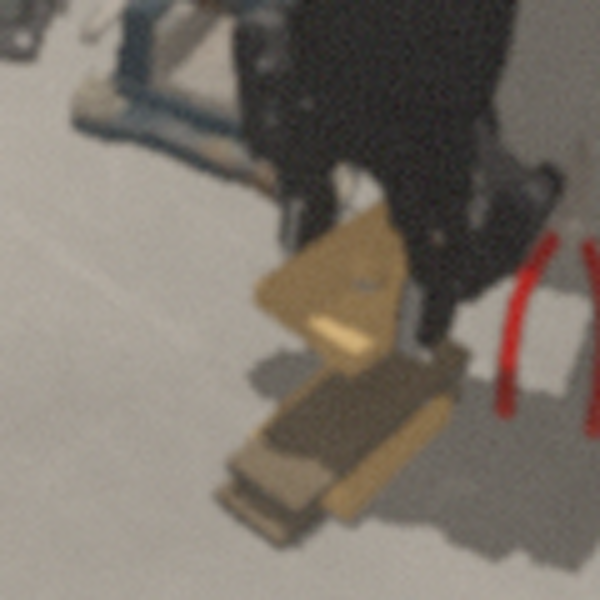

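>>> {"method": "send_rows", "body": {
  "plan": [
    [[0.242, -0.048, 0.002], [-0.003, 0.001, -0.403], -0.2],
    [[0.242, -0.048, 0.002], [-0.003, 0.001, -0.403], -0.2],
    [[0.242, -0.048, 0.002], [-0.003, 0.001, -0.403], -0.2],
    [[0.242, -0.048, 0.002], [-0.003, 0.001, -0.403], -0.2],
    [[0.242, -0.048, 0.002], [-0.003, 0.001, -0.403], -0.2]
  ]
}}

```text
clock: 6.12
eef_pos: [593.8, -76.3, 99.1]
tcp_rot: [3.14, 0.001, -1.465]
contact_force: [1.5, -0.9, -1.5]
opening: 0.571
```

Run:
```python
from ov import *
st(); go(591,-118.2,80,-1.469)
```

```text
t6.12 pos [593.8 -76.3  99.1] rot [ 3.1404e+00  6.0000e-04 -1.4652e+00] F [ 1.5 -0.9 -1.5] open 0.571 q [-0.13  0.5   1.81  0.    0.84  1.33]
shift [0.0414, 0.0072, 0.0191] rot [0.0012, 0.0006, 0.0038] rows 2.0
```

>>> {"method": "send_rows", "body": {
  "plan": [
    [[0.03, 0.005, 0.01], [0.001, 0.0005, -0.004], -0.2],
    [[0.0414, 0.0072, 0.019], [0.001, 0.0005, -0.004], -0.2],
    [[0.0414, 0.0072, 0.019], [0.001, 0.0005, -0.004], -0.2],
    [[0.0414, 0.0072, 0.019], [0.001, 0.0005, -0.004], -0.2],
    [[0.0414, 0.0072, 0.019], [0.001, 0.0005, -0.004], -0.2]
  ]
}}

```text
clock: 6.53
eef_pos: [590.8, -117.1, 79.5]
tcp_rot: [3.141, 0.001, -1.461]
contact_force: [-1.4, 0.3, 0.1]
opening: 0.569
```

```bash
cat > snap.py <<'E'
from ov import *
def snap(tag,n='side',k=4):
    f=[viewer.grab_frame(n).astype(float) for _ in range(k)]; im=np.mean(f,0); pickle.dump(im,open(f'{tag}_{n}.pkl','wb')); return im
def crop(im,n,w,fn,half=45,sc=6,polys=()):
    c=proj(n,w)[0].round().astype(int); x0,y0=c-half
    cr=cv2.resize(np.clip(im[y0:y0+2*half,x0:x0+2*half],0,255).astype(np.uint8)[:,:,::-1],None,fx=sc,fy=sc,interpolation=cv2.INTER_CUBIC)
    for p,col in polys: cv2.polylines(cr,[np.round((p-[x0,y0]+.5)*sc).astype(int)],True,col,1)
    cv2.imwrite(fn,cr)
E
python3 - <<'E'
from snap import *
im=snap('f'); st(); s=status.sense(); p=s['eef_pos']
S=(70,50,12); zu=p[2]-16.6
pose=[p[0],p[1],s['tcp_rot'][2]+np.pi/2]
O=pickle.load(open('cal.pkl','rb'))[1]
crop(im,'side',[591,-118,40],'pics/f.png',50,6,[(hull('side',pose,S,zu),(0,0,255)),(proj('side',corners(pose,S,zu)[4:]),(0,255,0)),(hull('side',O['spacer_pile'],S,0),(255,0,0))])
E
```

```text
t6.73 pos [ 591.4 -117.    80.4] rot [-3.1412  0.     -1.4595] F [-0.2 -1.4 -0.4] open 0.574 q [-0.2   0.53  1.81  0.    0.81  1.26]
```

View pics/f.png

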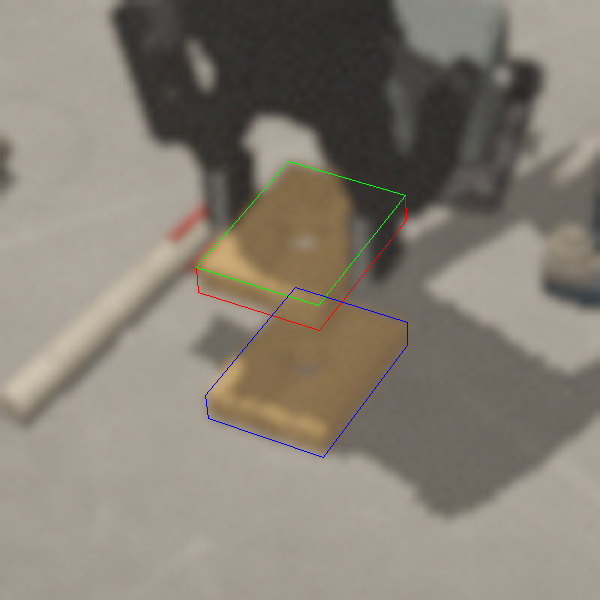

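Run:
```python
from snap import *
im=pickle.load(open('f_side.pkl','rb')); p=np.array([591.4,-117,80.4]); a=-1.4595+np.pi/2; S=(70,50,12); zu=p[2]-16.6
print('hole top pred',proj('side',[p[0],p[1],zu+12]),'pile hole',proj('side',[591,-118.2,12]))
c=proj('side',[p[0],p[1],zu+12])[0]; c0=c.round().astype(int)
G=gradI(im)
for dx in np.arange(-6,6.1,1):
    row=[]
    for dz in(-2,-1,0,1,2):
        q=corners([p[0]+dx*np.cos(a),p[1]+dx*np.sin(a),a],S,zu+dz)
        t=proj('side',q)
        # front (+x) bottom edge and top edge: corners 0,3 (bottom) 4,7 (top)
        e=0
        for i,j in((0,3),(4,7)):
            e+=edgescore(G,np.array([t[i],t[j],t[j]+.01]))
        row.append(round(e,1))
    print(dx,row)
x0,y0=c0-25
cv2.imwrite('pics/f2.png',cv2.resize(np.clip(im[y0:y0+50,x0:x0+50]*1.3,0,255).astype(np.uint8)[:,:,::-1],None,fx=12,fy=12,interpolation=cv2.INTER_CUBIC)); print(x0,y0)
```

```text
hole top pred [[228.88548354 194.85198579]] pile hole [[229.79342556 216.16619745]]
-6.0 [np.float64(23.3), np.float64(21.2), np.float64(18.8), np.float64(17.2), np.float64(18.2)]
-5.0 [np.float64(25.2), np.float64(23.6), np.float64(21.4), np.float64(19.0), np.float64(17.3)]
-4.0 [np.float64(26.1), np.float64(25.5), np.float64(23.9), np.float64(21.6), np.float64(19.2)]
-3.0 [np.float64(26.6), np.float64(26.4), np.float64(25.8), np.float64(24.2), np.float64(21.9)]
-2.0 [np.float64(26.9), np.float64(26.9), np.float64(26.7), np.float64(26.1), np.float64(24.5)]
-1.0 [np.float64(25.0), np.float64(27.1), np.float64(27.2), np.float64(27.0), np.float64(26.4)]
0.0 [np.float64(21.3), np.float64(25.3), np.float64(27.4), np.float64(27.4), np.float64(27.3)]
1.0 [np.float64(16.5), np.float64(21.5), np.float64(25.5), np.float64(27.6), np.float64(27.6)]
2.0 [np.float64(13.4), np.float64(16.8), np.float64(21.8), np.float64(25.7), np.float64(27.7)]
3.0 [np.float64(14.7), np.float64(13.7), np.float64(17.1), np.float64(22.0), np.float64(25.9)]
4.0 [np.float64(19.0), np.float64(15.0), np.float64(14.0), np.float64(17.4), np.float64(22.2)]
5.0 [np.float64(23.7), np.float64(19.2), np.float64(15.2), np.float64(14.3), np.float64(17.6)]
6.0 [np.float64(27.4), np.float64(23.9), np.float64(19.5), np.float64(15.5), np.float64(14.6)]
204 170
```

View pics/f2.png

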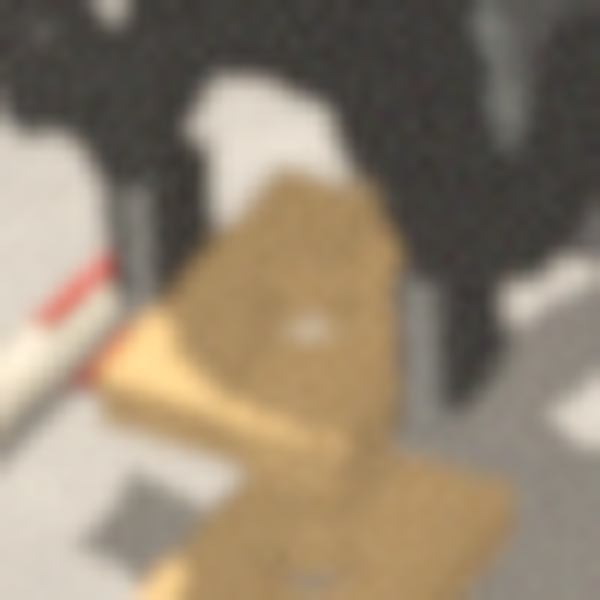

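Run:
```python
from h import *
st(); go(591,-118.2,33,-1.469)
```

```text
t6.73 pos [ 591.4 -117.    80.4] rot [-3.1412  0.     -1.4595] F [-0.2 -1.4 -0.4] open 0.574 q [-0.2   0.53  1.81  0.    0.81  1.26]
shift [0.0011, 0.0006, 0.0474] rot [-0.0004, 0.0, 0.0095] rows 2.0
```

>>> {"method": "send_rows", "body": {
  "plan": [
    [[0.001, 0.0006, 0.015], [0, 0, 0.0095], -0.2],
    [[0.0011, 0.0006, 0.03], [0, 0, 0.0095], -0.2],
    [[0.0011, 0.0006, 0.042], [0, 0, 0.0095], -0.2],
    [[0.0011, 0.0006, 0.047], [0, 0, 0.0095], -0.2],
    [[0.0011, 0.0006, 0.047], [0, 0, 0.0095], -0.2]
  ]
}}

```text
clock: 7.15
eef_pos: [590.4, -117.6, 32.2]
tcp_rot: [3.14, 0.001, -1.468]
contact_force: [0.3, -0.3, -0.5]
opening: 0.569
```

Run:
```python
from snap import *
im=snap('g',k=2); st(); go(591,-118.2,28.6,-1.469)
s=status.sense(); p=s['eef_pos']
S=(70,50,12); zu=p[2]-16.6
pose=[p[0],p[1],s['tcp_rot'][2]+np.pi/2]
O=pickle.load(open('cal.pkl','rb'))[1]
crop(im,'side',[591,-118,20],'pics/g.png',35,8,[(hull('side',pose,S,zu),(0,0,255)),(hull('side',O['spacer_pile'],S,0),(255,0,0))])
```

```text
t7.25 pos [ 591.1 -118.    33.5] rot [-3.1413  0.     -1.4687] F [ 0.3 -0.8 -0.4] open 0.575 q [-0.2   0.6   1.82  0.    0.72  1.27]
shift [0.0002, 0.0002, 0.0049] rot [-0.0003, 0.0, 0.0003] rows 1.0
```

View pics/g.png

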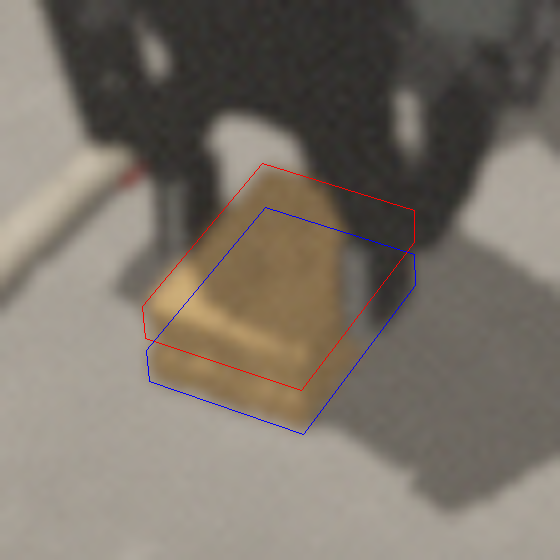

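>>> {"method": "send_rows", "body": {
  "plan": [
    [[0.0002, 0.0002, 0.003], [0, 0, 0], -0.2],
    [[0.0002, 0.0002, 0.0048], [0, 0, 0], -0.2],
    [[0.0002, 0.0002, 0.0048], [0, 0, 0], -0.2],
    [[0.0002, 0.0002, 0.0048], [0, 0, 0], 0.3],
    [[0.0002, 0.0002, 0.0048], [0, 0, 0], 0.45]
  ]
}}

```text
clock: 7.67
eef_pos: [591.0, -118.2, 28.9]
tcp_rot: [-3.141, -0.0, -1.469]
contact_force: [-1.1, 0.4, 0.2]
opening: 0.726
```

>>> {"method": "send_rows", "body": {
  "plan": [
    [[0, 0, 0], [0, 0, 0], 0.45],
    [[0, 0, -0.02], [0, 0, 0], 0.45],
    [[0, 0, -0.06], [0, 0, 0], 0.45],
    [[0, 0, -0.07], [0, 0, 0], 0.45],
    [[-0.06, 0.0, -0.07], [0, 0, 0], 0.45]
  ]
}}

```text
clock: 8.08
eef_pos: [590.5, -81.6, 103.0]
tcp_rot: [-3.133, -0.004, -1.473]
contact_force: [1.0, 1.2, 0.2]
opening: 0.726
```

Run:
```python
from snap import *
im=snap('i',k=2); O=pickle.load(open('cal.pkl','rb'))[1]; S=(70,50,12);st()
crop(im,'side',[591,-118,20],'pics/i.png',35,8,[(hull('side',O['spacer_pile'],(70,50,24),0),(0,0,255)),(proj('side',corners(O['spacer_pile'],S,12)[4:]),(0,255,0))])
D={'side':im}
fit(D,S,12,None,O['spacer_pile'],cams=('side',),use_iou=False)
crop(im,'side',[615,127,10],'pics/i2.png',35,8)
go(615.4,127.2,100,-1.872)
```

```text
t8.18 pos [586.4 -73.7  99.8] rot [-3.1403e+00  1.0000e-03 -1.4678e+00] F [-0.6 -0.3 -0.5] open 0.726 q [-0.13  0.48  1.82  0.    0.83  1.34]
('side',) [ 5.91831e+02 -1.17512e+02  7.90000e-02] -27.79
shift [-0.1969, -0.0495, 0.0001] rot [-0.0011, 0.0012, 0.4042] rows 5.0
```

View pics/i.png

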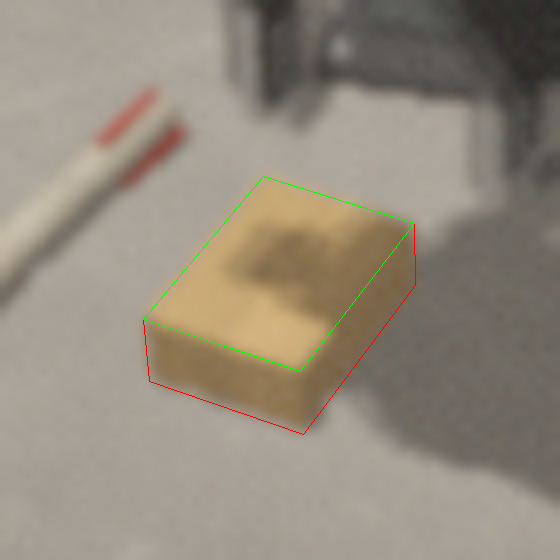

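View pics/i2.png

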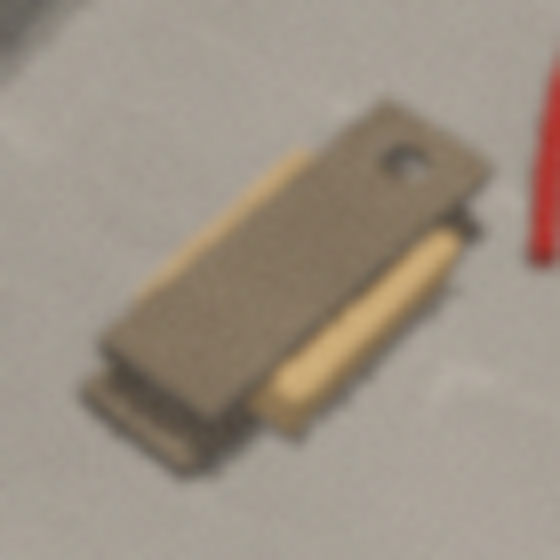

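Run:
```python
from snap import *
D={'side':pickle.load(open('i_side.pkl','rb')),'top':snap('i','top',2)}
T=(118,36,6)
p=fit(D,T,18,None,[615.4,127.2,-.3],use_iou=False)
cv2.imwrite('pics/j.png',np.hstack([ov(D[n],n,[(p,T,18)],'',30,6) for n in P]))
pickle.dump(p,open('st.pkl','wb'))
```

```text
('side', 'top') [ 6.10514e+02  1.30050e+02 -2.22000e-01] -91.25
('side',) [ 6.1390e+02  1.3016e+02 -2.3600e-01] -41.22
('top',) [ 6.09413e+02  1.29392e+02 -2.10000e-01] -54.73
```

View pics/j.png

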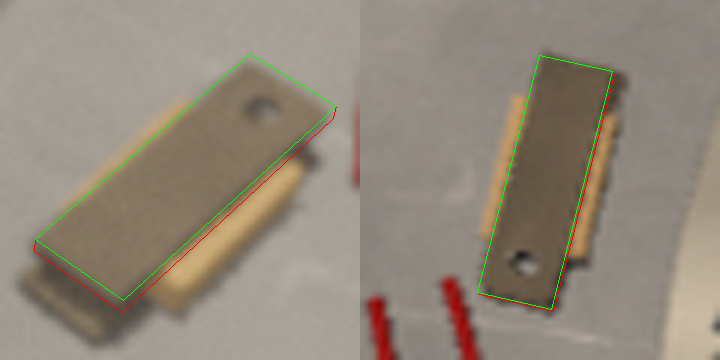

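Run:
```python
from snap import *
p=np.array([591.4,-117,80.4]); t=np.array([np.cos(-1.4595),np.sin(-1.4595),0]); l=np.array([-t[1],t[0],0])
for off in(-25,-33):
  for w in(11,-11):
    for d in(13,15,17,19,22):
        print(off,w,d,proj('side',p+off*t+w*l-[0,0,d]).round(1))
st()
```

```text
-25 11 13 [[236.8 203.7]]
-25 11 15 [[236.8 204.4]]
-25 11 17 [[236.9 205.1]]
-25 11 19 [[236.9 205.8]]
-25 11 22 [[236.9 206.9]]
-25 -11 13 [[241.3 198. ]]
-25 -11 15 [[241.4 198.6]]
-25 -11 17 [[241.4 199.3]]
-25 -11 19 [[241.4 200. ]]
-25 -11 22 [[241.4 201.1]]
-33 11 13 [[240.1 204.7]]
-33 11 15 [[240.1 205.4]]
-33 11 17 [[240.1 206.1]]
-33 11 19 [[240.1 206.8]]
-33 11 22 [[240.2 207.9]]
-33 -11 13 [[244.6 198.9]]
-33 -11 15 [[244.6 199.6]]
-33 -11 17 [[244.6 200.3]]
-33 -11 19 [[244.6 201. ]]
-33 -11 22 [[244.6 202. ]]
t8.28 pos [586.5 -76.   99.1] rot [-3.1412e+00 -1.0000e-04 -1.4670e+00] F [-0.1 -0.7 -0.6] open 0.727 q [-0.13  0.49  1.82  0.    0.83  1.34]
```

Run:
```python
from h import *
go(611.5,130,90,-1.793)
```

```text
shift [-0.2023, -0.0462, 0.0091] rot [-0.0004, -0.0, 0.326] rows 5.0
```

>>> {"method": "send_rows", "body": {
  "plan": [
    [[-0.202, -0.046, 0.0], [0, 0, 0.326], 0.3],
    [[-0.202, -0.046, 0.0], [0, 0, 0.326], 0.15],
    [[-0.202, -0.046, 0.0], [0, 0, 0.326], 0.15],
    [[-0.202, -0.046, 0.01], [0, 0, 0.326], 0.15],
    [[-0.202, -0.046, 0.01], [0, 0, 0.326], 0.15]
  ]
}}

```text
clock: 8.7
eef_pos: [611.1, 125.5, 89.4]
tcp_rot: [-3.141, 0.0, -1.795]
contact_force: [0.5, -0.0, 0.5]
opening: 0.574
```

Run:
```python
from h import *
st();go(611.5,130,50,-1.793)
```

```text
t8.70 pos [611.1 125.5  89.4] rot [-3.1408  0.     -1.7946] F [ 0.5 -0.   0.5] open 0.574 q [ 0.2   0.54  1.75 -0.    0.85  2.  ]
shift [-0.0045, 0.0007, 0.0394] rot [-0.0008, 0.0, -0.0016] rows 1.0
```

>>> {"method": "send_rows", "body": {
  "plan": [
    [[-0.0045, 0.0007, 0.008], [0, 0, 0], 0.15],
    [[-0.0045, 0.0007, 0.025], [0, 0, 0], 0.15],
    [[-0.0045, 0.0007, 0.038], [0, 0, 0], 0.15],
    [[-0.0045, 0.0007, 0.044], [0, 0, 0], 0.15],
    [[-0.0045, 0.0007, 0.046], [0, 0, 0], 0.15]
  ]
}}

```text
clock: 9.12
eef_pos: [610.4, 128.7, 41.7]
tcp_rot: [3.14, -0.001, -1.796]
contact_force: [-0.2, -0.5, 0.3]
opening: 0.573
```

Run:
```python
from snap import *
im=snap('k',k=2);crop(im,'side',[611,130,20],'pics/k.png',35,8)
st();go(611.5,130,37,-1.793)
```

```text
t9.22 pos [611.3 129.   43. ] rot [ 3.1415e+00 -5.0000e-04 -1.7959e+00] F [ 0.3 -0.1 -0.3] open 0.579 q [ 0.21  0.61  1.77 -0.    0.77  2.  ]
shift [-0.001, 0.0001, 0.006] rot [0.0001, -0.0005, -0.0029] rows 1.0
```

View pics/k.png

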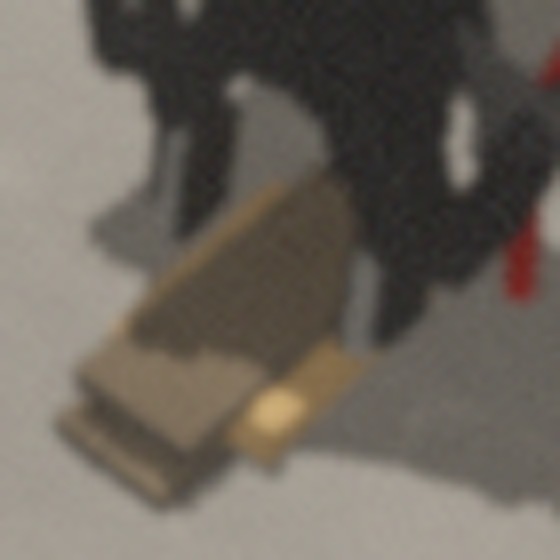

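>>> {"method": "send_rows", "body": {
  "plan": [
    [[-0.001, 0, 0.003], [0, 0, 0], 0.15],
    [[-0.001, 0, 0.0055], [0, 0, -0.003], 0.15],
    [[-0.001, 0, 0.006], [0, 0, -0.003], 0.15],
    [[-0.001, 0, 0.006], [0, 0, -0.003], 0.15],
    [[-0.001, 0, 0.006], [0, 0, -0.003], 0.15]
  ]
}}

```text
clock: 9.63
eef_pos: [611.7, 129.9, 37.3]
tcp_rot: [-3.141, -0.0, -1.793]
contact_force: [1.0, 1.1, -0.1]
opening: 0.578
```

>>> {"method": "send_rows", "body": {
  "plan": [
    [[0, 0, 0], [0, 0, 0], -0.1],
    [[0, 0, 0], [0, 0, 0], -0.6],
    [[0, 0, 0], [0, 0, 0], -0.6],
    [[0, 0, 0], [0, 0, 0], -0.6],
    [[0, 0, 0], [0, 0, 0], -0.6]
  ]
}}

```text
clock: 10.05
eef_pos: [613.0, 130.1, 39.3]
tcp_rot: [-3.139, 0.001, -1.793]
contact_force: [-1.7, -1.7, 15.7]
opening: 0.405
```

Run:
```python
from snap import *
im=snap('l',k=2);crop(im,'side',[611,130,20],'pics/l.png',35,8)
st();go(611.5,130,37,-1.793)
```

```text
t10.15 pos [612.9 130.1  39.3] rot [-3.1388e+00  6.0000e-04 -1.7928e+00] F [-2.  -0.2 14.7] open 0.406 q [ 0.21  0.61  1.77 -0.    0.76  2.  ]
shift [0.0004, 0.0014, 0.0023] rot [-0.0027, 0.0006, 0.0002] rows 1.0
```

View pics/l.png

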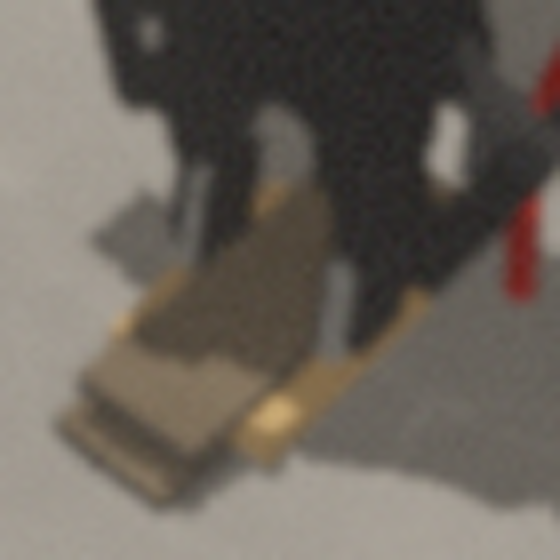

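>>> {"method": "send_rows", "body": {
  "plan": [
    [[0, 0, -0.004], [0, 0, 0], -0.6],
    [[0, 0, -0.015], [0, 0, 0], -0.6],
    [[0, 0, -0.035], [0, 0, 0], -0.6],
    [[0, 0, -0.052], [0, 0, 0], -0.6],
    [[0, 0, -0.06], [0, 0, 0], -0.6]
  ]
}}

```text
clock: 10.57
eef_pos: [613.6, 130.4, 101.7]
tcp_rot: [-3.137, 0.002, -1.793]
contact_force: [0.4, 0.8, -2.6]
opening: 0.401
```

Run:
```python
from snap import *
im=snap('m',k=2);crop(im,'side',[611,130,45],'pics/m.png',45,7)
st();go(605.5,-311.3,100,.115-np.pi/2)
```

```text
t10.67 pos [613.8 130.4 101.1] rot [-3.1361e+00  1.9000e-03 -1.7927e+00] F [ 0.3 -0.1 -3.2] open 0.406 q [ 0.21  0.53  1.74 -0.    0.86  2.  ]
shift [0.4327, -0.0891, 0.0007] rot [-0.0058, 0.001, -0.3369] rows 11.0
```

View pics/m.png

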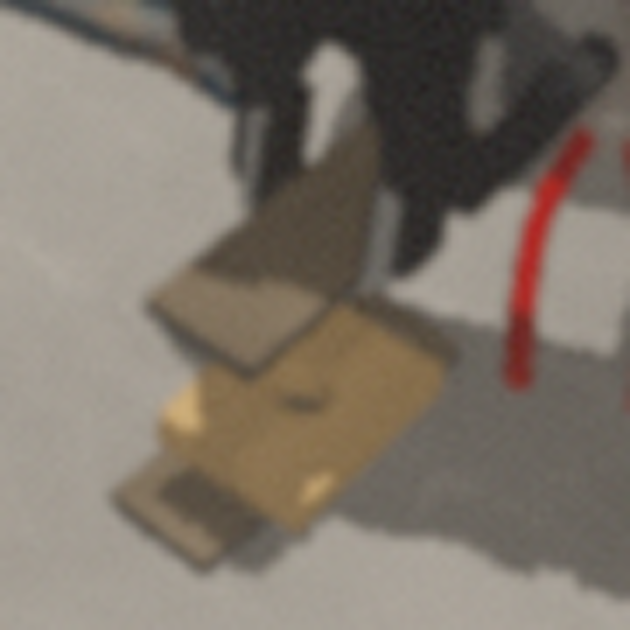

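>>> {"method": "send_rows", "body": {
  "plan": [
    [[0.433, -0.089, 0], [-0.006, 0.001, -0.337], -0.6],
    [[0.433, -0.089, 0], [-0.006, 0.001, -0.337], -0.6],
    [[0.433, -0.089, 0], [-0.006, 0.001, -0.337], -0.6],
    [[0.433, -0.089, 0], [-0.006, 0.001, -0.337], -0.6],
    [[0.433, -0.089, 0], [-0.006, 0.001, -0.337], -0.6]
  ]
}}

```text
clock: 11.08
eef_pos: [608.3, -76.0, 98.8]
tcp_rot: [3.14, 0.0, -1.454]
contact_force: [1.4, -0.4, -1.9]
opening: 0.405
```

Run:
```python
from snap import *
st();go(605.5,-311.3,100,.115-np.pi/2)
```

```text
t11.08 pos [608.3 -76.   98.8] rot [ 3.1397e+00  4.0000e-04 -1.4543e+00] F [ 1.4 -0.4 -1.9] open 0.405 q [-0.13  0.51  1.77 -0.    0.86  1.33]
shift [0.2333, 0.0301, -0.0012] rot [0.0019, 0.0004, 0.0015] rows 6.0
```

>>> {"method": "send_rows", "body": {
  "plan": [
    [[0.233, 0.03, -0.001], [0.002, 0, 0.0015], -0.6],
    [[0.233, 0.03, -0.001], [0.002, 0, 0.0015], -0.6],
    [[0.233, 0.03, -0.001], [0.002, 0, 0.0015], -0.6],
    [[0.233, 0.03, -0.001], [0.002, 0, 0.0015], -0.6],
    [[0.233, 0.03, -0.001], [0.002, 0, 0.0015], -0.6]
  ]
}}

```text
clock: 11.5
eef_pos: [604.9, -284.5, 98.6]
tcp_rot: [3.14, 0.001, -1.456]
contact_force: [1.3, 0.7, -2.0]
opening: 0.405
```

Run:
```python
from snap import *
st();go(605.5,-311.3,75,.115-np.pi/2)
```

```text
t11.50 pos [ 604.9 -284.5   98.6] rot [ 3.1402e+00  1.4000e-03 -1.4560e+00] F [ 1.3  0.7 -2. ] open 0.405 q [-0.44  0.58  1.64  0.    0.92  1.01]
shift [0.0267, 0.0024, 0.0235] rot [0.0014, 0.0014, -0.0002] rows 1.0
```

>>> {"method": "send_rows", "body": {
  "plan": [
    [[0.02, 0.002, 0.008], [0.001, 0.001, 0], -0.6],
    [[0.0267, 0.0024, 0.016], [0.001, 0.001, 0], -0.6],
    [[0.0267, 0.0024, 0.022], [0.001, 0.001, 0], -0.6],
    [[0.0267, 0.0024, 0.0235], [0.001, 0.001, 0], -0.6],
    [[0.0267, 0.0024, 0.0235], [0.001, 0.001, 0], -0.6]
  ]
}}

```text
clock: 11.92
eef_pos: [604.7, -309.4, 73.5]
tcp_rot: [3.139, 0.002, -1.455]
contact_force: [0.4, -0.2, -1.9]
opening: 0.401
```

```bash
cat > held.py <<'E'
from snap import *
import sys
def held(tag,pose0,dim,zoff,pile,pdim,pz):
    im=snap(tag,k=3); imt=snap(tag,'top',2); st(); s=status.sense(); p=s['eef_pos']; a=s['tcp_rot'][2]+np.pi/2; zu=p[2]-zoff
    G=gradI(im)
    best=[]
    for dx in np.arange(-10,10.1,.5):
        t=proj('side',corners([p[0]+dx*np.cos(a),p[1]+dx*np.sin(a),a],dim,zu))
        best.append((edgescore(G,np.array([t[4],t[7],t[7]+.01])),edgescore(G,np.array([t[0],t[3],t[3]+.01])),edgescore(G,np.array([t[5],t[6],t[6]+.01])),dx))
    for r in best[::2]: print(np.round(r,1).tolist())
    pose=[p[0],p[1],a]
    for n,i in(('side',im),('top',imt)):
        crop(i,n,[pile[0],pile[1],zu/2+pz],f'pics/{tag}_{n}.png',45,8,[(hull(n,pose,dim,zu),(0,0,255)),(proj(n,corners(pose,dim,zu)[4:]),(0,255,0)),(hull(n,pile,pdim,0),(255,0,0))])
E
python3 - <<'E'
from held import *
O=pickle.load(open('cal.pkl','rb'))[1]
held('n',None,(118,36,6),21.3,O['done_pile'],(118,37,18),18)
E
```

```text
t12.17 pos [ 606.1 -310.4   75.6] rot [-3.1414e+00  1.0000e-04 -1.4546e+00] F [-0.2  1.5 -1.9] open 0.401 q [-0.48  0.63  1.62  0.    0.89  0.98]
[5.8, 11.1, 1.0, -10.0]
[6.5, 11.0, 1.2, -9.0]
[7.4, 9.7, 1.6, -8.0]
[8.6, 7.5, 2.0, -7.0]
[9.9, 6.4, 2.6, -6.0]
[10.9, 9.1, 3.4, -5.0]
[11.2, 13.9, 4.2, -4.0]
[10.6, 19.3, 5.0, -3.0]
[8.8, 24.5, 5.6, -2.0]
[6.1, 28.2, 6.1, -1.0]
[5.3, 29.7, 6.3, 0.0]
[9.1, 28.8, 6.2, 1.0]
[14.9, 25.9, 5.8, 2.0]
[20.9, 21.5, 4.9, 3.0]
[25.7, 16.6, 4.4, 4.0]
[28.4, 12.3, 4.3, 5.0]
[29.0, 8.9, 4.1, 6.0]
[27.3, 6.6, 3.9, 7.0]
[24.0, 5.1, 3.9, 8.0]
[19.8, 4.4, 4.1, 9.0]
[15.2, 4.1, 4.2, 10.0]
```

View pics/n_side.png

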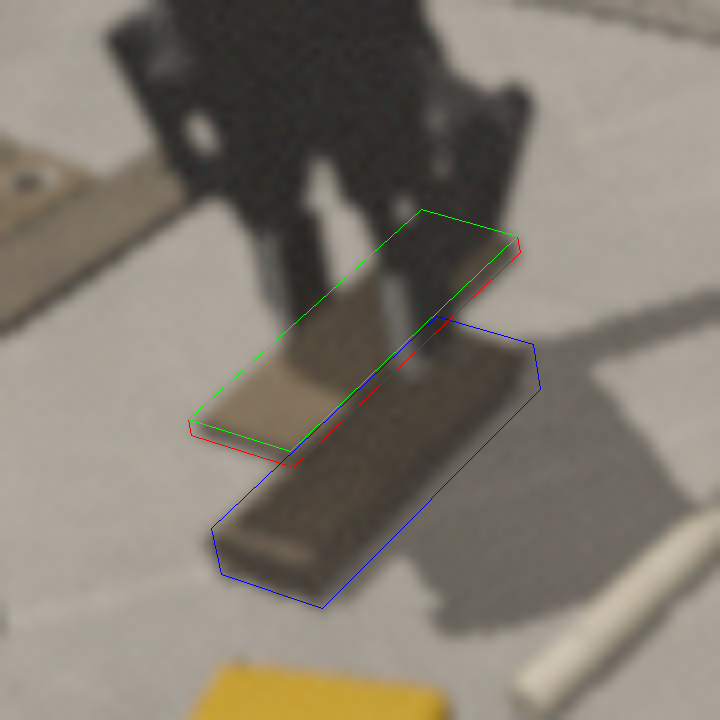

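View pics/n_top.png

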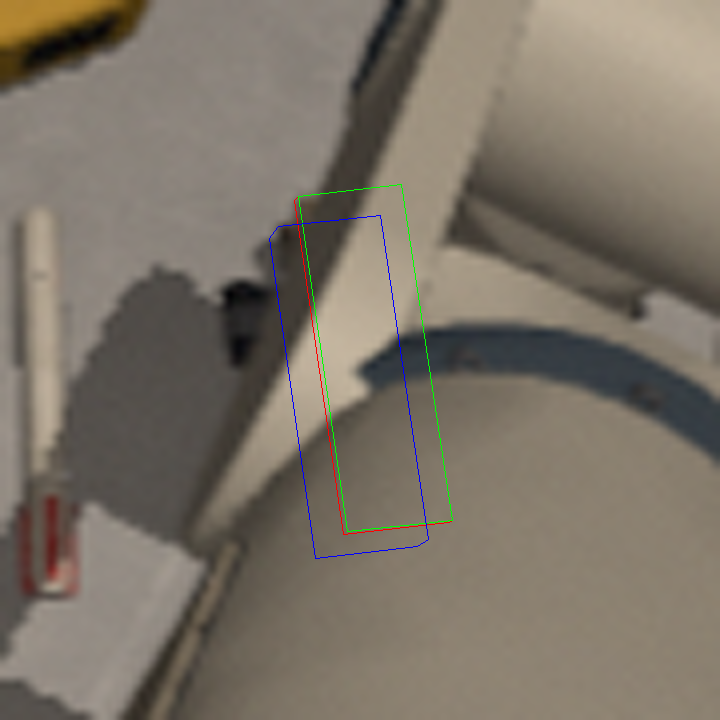

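Run:
```python
from snap import *
st();go(605.5,-311.3,44,.115-np.pi/2)
```

```text
t12.17 pos [ 606.1 -310.4   75.6] rot [-3.1414e+00  1.0000e-04 -1.4546e+00] F [-0.2  1.5 -1.9] open 0.401 q [-0.48  0.63  1.62  0.    0.89  0.98]
shift [0.0009, 0.0007, 0.0316] rot [-0.0002, 0.0001, 0.0012] rows 1.0
```

>>> {"method": "send_rows", "body": {
  "plan": [
    [[0.0009, 0.0007, 0.01], [0, 0, 0.001], -0.6],
    [[0.0009, 0.0007, 0.02], [0, 0, 0.001], -0.6],
    [[0.0009, 0.0007, 0.028], [0, 0, 0.001], -0.6],
    [[0.0009, 0.0007, 0.0305], [0, 0, 0.001], -0.6],
    [[0.0009, 0.0007, 0.031], [0, 0, 0.001], -0.6]
  ]
}}

```text
clock: 12.58
eef_pos: [604.6, -310.9, 42.9]
tcp_rot: [3.14, 0.002, -1.456]
contact_force: [-0.2, 0.0, -2.4]
opening: 0.4
```

Run:
```python
from snap import *
im=snap('q',k=2); st();go(605.5,-311.3,39.2,.115-np.pi/2)
s=status.sense(); p=s['eef_pos'];pose=[p[0],p[1],s['tcp_rot'][2]+np.pi/2];T=(118,36,6);O=pickle.load(open('cal.pkl','rb'))[1]
crop(im,'side',[605,-311,20],'pics/q.png',35,9,[(hull('side',pose,T,p[2]-21.3),(0,0,255)),(hull('side',O['done_pile'],(118,37,18),0),(255,0,0))])
```

```text
t12.68 pos [ 605.3 -311.3   44.1] rot [ 3.1413e+00  5.0000e-04 -1.4557e+00] F [ 0.3 -0.1 -2.4] open 0.399 q [-0.48  0.67  1.63  0.    0.84  0.98]
shift [0.0, -0.0002, 0.0049] rot [0.0003, 0.0005, 0.0001] rows 1.0
```

View pics/q.png

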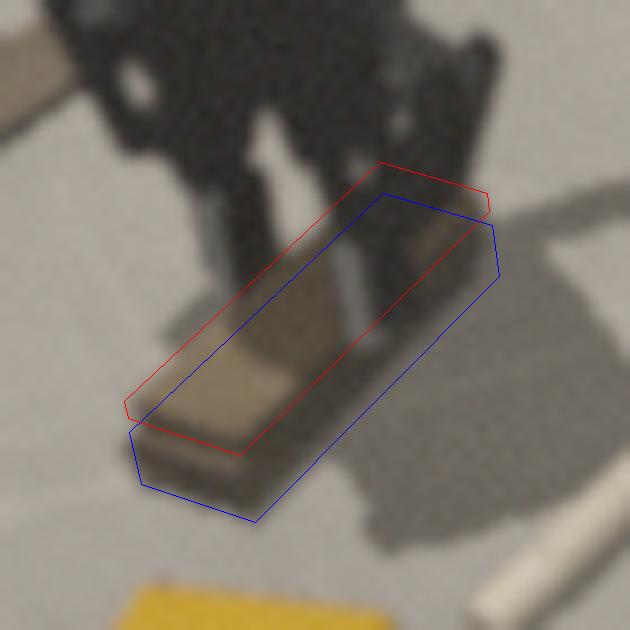

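>>> {"method": "send_rows", "body": {
  "plan": [
    [[0, 0.0, 0.003], [0, 0, 0], -0.6],
    [[0, 0, 0.0048], [0, 0, 0], -0.6],
    [[0, 0, 0.005], [0, 0, 0], -0.6],
    [[0, 0, 0.005], [0, 0, 0], -0.6],
    [[0, 0, 0.005], [0, 0, 0], -0.6]
  ]
}}

```text
clock: 13.1
eef_pos: [605.6, -311.5, 39.6]
tcp_rot: [-3.141, -0.0, -1.456]
contact_force: [-1.3, -0.6, 1.3]
opening: 0.406
```

>>> {"method": "send_rows", "body": {
  "plan": [
    [[0, 0.0, 0], [0, 0, 0], 0.0],
    [[0, 0, 0], [0, 0, 0], 0.2],
    [[0, 0, -0.002], [0, 0, 0], 0.2],
    [[0, 0, -0.02], [0, 0, 0], 0.2],
    [[0, 0, -0.06], [0, 0, 0], 0.2]
  ]
}}

```text
clock: 13.52
eef_pos: [602.5, -309.9, 95.3]
tcp_rot: [3.135, 0.005, -1.456]
contact_force: [-0.2, -0.2, -0.4]
opening: 0.601
```

>>> {"method": "send_rows", "body": {
  "plan": [
    [[-0.03, 0.0, -0.02], [0, 0, 0], 0.45],
    [[-0.12, 0, -0.02], [0, 0, 0], 0.45],
    [[-0.12, 0, -0.02], [0, 0, 0], 0.45],
    [[-0.12, 0, -0.02], [0, 0, 0], 0.45],
    [[-0.12, 0, -0.02], [0, 0, 0], 0.45]
  ]
}}

```text
clock: 13.93
eef_pos: [588.5, -188.3, 116.3]
tcp_rot: [3.134, 0.005, -1.453]
contact_force: [-0.2, -1.1, -0.1]
opening: 0.724
```

Run:
```python
from snap import *
O=pickle.load(open('cal.pkl','rb'))[1]; dp=O['done_pile'];T=(118,36,6)
D={n:snap('r',n,2) for n in P}
for n in P: crop(D[n],n,[605,-311,12],f'pics/r_{n}.png',33,9,[(hull(n,dp,(118,37,24),0),(0,0,255)),(proj(n,corners(dp,T,18)[4:]),(0,255,0))])
fit(D,T,18,None,dp,use_iou=False)
S=(70,50,12); p=fit(D,S,6,None,[614,128,-.25],use_iou=False)
cv2.imwrite('pics/s.png',np.hstack([ov(D[n],n,[(p,S,6)],'',30,6) for n in P])); st()
```

```text
('side', 'top') [ 6.07805e+02 -3.08697e+02 -1.36000e-01] -74.88
('side',) [ 6.05313e+02 -3.11966e+02  1.13000e-01] -41.62
('top',) [ 6.09684e+02 -3.09100e+02 -1.57000e-01] -50.56
('side', 'top') [ 6.15182e+02  1.30811e+02 -2.05000e-01] -89.56
('side',) [ 6.14992e+02  1.30800e+02 -2.06000e-01] -38.27
('top',) [ 6.15285e+02  1.30818e+02 -2.03000e-01] -51.33
t14.13 pos [ 589.3 -192.   116. ] rot [ 3.1352  0.0044 -1.4565] F [-0.  -0.9  0.4] open 0.728 q [-0.32  0.5   1.75  0.    0.9   1.14]
```

View pics/r_side.png

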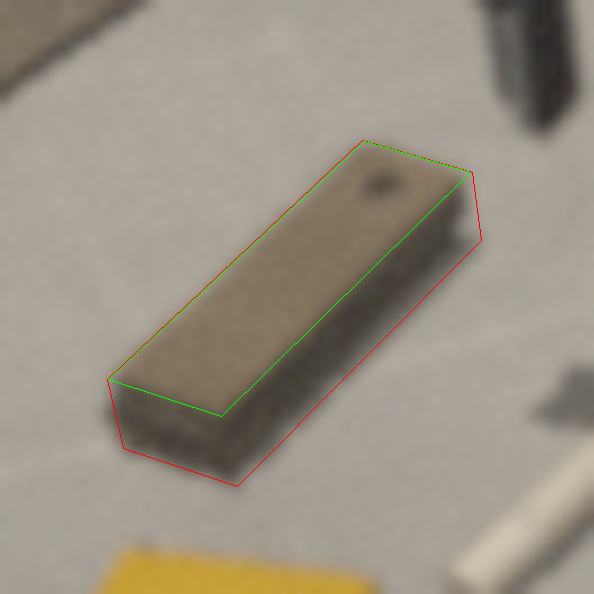

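View pics/s.png

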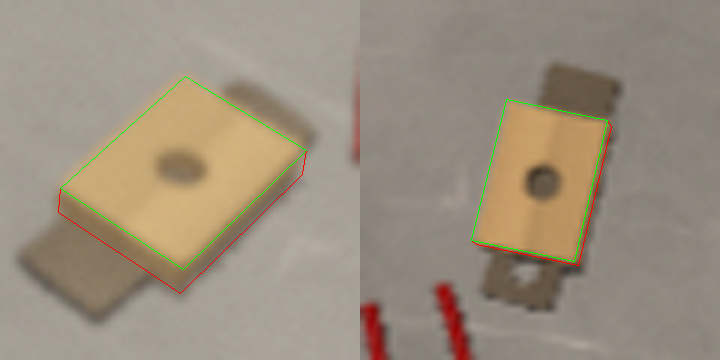

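Run:
```python
from snap import *
go(615.2,130.8,80,-.205-np.pi/2)
```

```text
shift [-0.3176, -0.0628, 0.0369] rot [0.0071, 0.0033, 0.3193] rows 8.0
```

>>> {"method": "send_rows", "body": {
  "plan": [
    [[-0.318, -0.063, 0.0], [0.007, 0.003, 0.319], 0.45],
    [[-0.318, -0.063, 0.0], [0.007, 0.003, 0.319], 0.45],
    [[-0.318, -0.063, 0.0], [0.007, 0.003, 0.319], 0.45],
    [[-0.318, -0.063, 0.01], [0.007, 0.003, 0.319], 0.45],
    [[-0.318, -0.063, 0.02], [0.007, 0.003, 0.319], 0.45]
  ]
}}

```text
clock: 14.55
eef_pos: [606.8, 12.9, 110.2]
tcp_rot: [-3.14, 0.0, -1.778]
contact_force: [0.7, -0.6, -0.2]
opening: 0.723
```

Run:
```python
from snap import *
st();go(615.2,130.8,70,-.205-np.pi/2)
```

```text
t14.55 pos [606.8  12.9 110.2] rot [-3.1403e+00  4.0000e-04 -1.7784e+00] F [ 0.7 -0.6 -0.2] open 0.723 q [0.02 0.49 1.78 0.   0.87 1.8 ]
shift [-0.1171, 0.0161, 0.0402] rot [-0.0013, 0.0004, -0.0026] rows 3.0
```

>>> {"method": "send_rows", "body": {
  "plan": [
    [[-0.042, 0.006, 0.01], [-0.001, 0, -0.003], 0.45],
    [[-0.083, 0.011, 0.02], [-0.001, 0, -0.003], 0.45],
    [[-0.117, 0.0161, 0.03], [-0.001, 0, -0.003], 0.45],
    [[-0.117, 0.0161, 0.04], [-0.001, 0, -0.003], 0.45],
    [[-0.117, 0.0161, 0.04], [-0.001, 0, -0.003], 0.45]
  ]
}}

```text
clock: 14.97
eef_pos: [614.7, 131.2, 68.0]
tcp_rot: [3.14, -0.001, -1.773]
contact_force: [-1.1, -0.8, -0.4]
opening: 0.725
```

Run:
```python
from snap import *
st();go(615.2,130.8,24,-.205-np.pi/2)
```

```text
t14.97 pos [614.7 131.2  68. ] rot [ 3.1395e+00 -8.0000e-04 -1.7733e+00] F [-1.1 -0.8 -0.4] open 0.725 q [0.21 0.58 1.75 0.   0.82 1.98]
shift [0.0003, -0.0007, 0.044] rot [0.0021, -0.0008, 0.0024] rows 2.0
```

>>> {"method": "send_rows", "body": {
  "plan": [
    [[0.0003, -0.0007, 0.012], [0.002, -0.001, 0.002], 0.45],
    [[0.0003, -0.0007, 0.025], [0.002, -0.001, 0.002], 0.45],
    [[0.0003, -0.0007, 0.036], [0.002, -0.001, 0.002], 0.45],
    [[0.0003, -0.0007, 0.042], [0.002, -0.001, 0.002], 0.45],
    [[0.0003, -0.0007, 0.043], [0.002, -0.001, 0.002], 0.45]
  ]
}}

```text
clock: 15.38
eef_pos: [614.2, 129.5, 23.2]
tcp_rot: [3.139, -0.001, -1.777]
contact_force: [-0.9, -0.2, 0.2]
opening: 0.725
```

Run:
```python
from snap import *
im=snap('t',k=2);crop(im,'side',[615,130,20],'pics/t.png',35,8)
st();go(615.2,130.8,22.8,-.205-np.pi/2)
```

```text
t15.48 pos [615.  130.2  24.6] rot [ 3.1408e+00 -1.0000e-04 -1.7762e+00] F [-0.3  0.   0.1] open 0.726 q [0.21 0.64 1.76 0.   0.74 1.98]
shift [-0.0007, -0.0, 0.0018] rot [0.0008, -0.0001, -0.0004] rows 1.0
```

View pics/t.png

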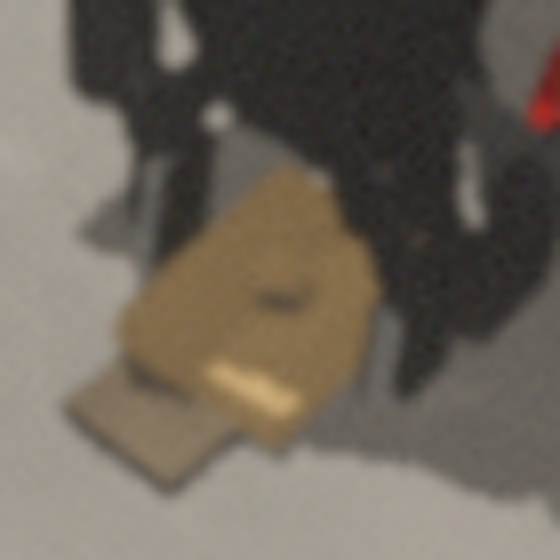

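>>> {"method": "send_rows", "body": {
  "plan": [
    [[-0.0007, 0, 0.0015], [0.001, 0, 0], 0.2],
    [[-0.0007, 0, 0.0015], [0.001, 0, 0], -0.2],
    [[-0.0007, 0, 0.0015], [0.001, 0, 0], -0.2],
    [[-0.0007, 0, 0.0015], [0.001, 0, 0], -0.2],
    [[-0.0007, 0, 0.0015], [0.001, 0, 0], -0.2]
  ]
}}

```text
clock: 15.9
eef_pos: [615.7, 130.9, 23.7]
tcp_rot: [-3.14, 0.0, -1.776]
contact_force: [-0.2, -1.2, 4.0]
opening: 0.572
```

>>> {"method": "send_rows", "body": {
  "plan": [
    [[0, 0, -0.004], [0, 0, 0], -0.2],
    [[0, 0, -0.015], [0, 0, 0], -0.2],
    [[0, 0, -0.04], [0, 0, 0], -0.2],
    [[0, 0, -0.07], [0, 0, 0], -0.2],
    [[0, 0, -0.076], [0, 0, 0], -0.2]
  ]
}}

```text
clock: 16.32
eef_pos: [617.9, 131.5, 104.7]
tcp_rot: [-3.135, 0.003, -1.776]
contact_force: [0.6, -0.0, -0.6]
opening: 0.569
```

Run:
```python
from snap import *
im=snap('u',k=2);crop(im,'side',[615,130,40],'pics/u.png',42,7)
st();go(591,-118.2,100,.102-np.pi/2)
```

```text
t16.42 pos [616.9 131.3 102.2] rot [-3.1365e+00  1.9000e-03 -1.7759e+00] F [ 0.4  0.1 -2. ] open 0.571 q [ 0.21  0.53  1.74 -0.    0.87  1.98]
shift [0.2495, -0.0254, 0.0019] rot [-0.0053, 0.0011, -0.3071] rows 7.0
```

View pics/u.png

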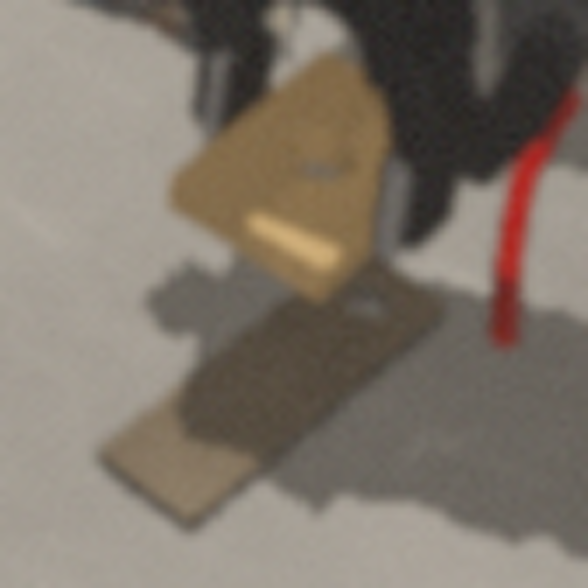

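>>> {"method": "send_rows", "body": {
  "plan": [
    [[0.2495, -0.0254, 0.005], [-0.005, 0.001, -0.307], -0.2],
    [[0.2495, -0.0254, 0.005], [-0.005, 0.001, -0.307], -0.2],
    [[0.2495, -0.0254, 0.005], [-0.005, 0.001, -0.307], -0.2],
    [[0.2495, -0.0254, 0.005], [-0.005, 0.001, -0.307], -0.2],
    [[0.2495, -0.0254, 0.01], [-0.005, 0.001, -0.307], -0.2]
  ]
}}

```text
clock: 16.83
eef_pos: [594.3, -74.6, 94.1]
tcp_rot: [3.141, 0.0, -1.468]
contact_force: [0.3, 0.8, -2.0]
opening: 0.572
```

Run:
```python
from snap import *
st();go(591,-118.2,75,.102-np.pi/2)
```

```text
t16.83 pos [594.3 -74.6  94.1] rot [ 3.1407e+00  4.0000e-04 -1.4679e+00] F [ 0.3  0.8 -2. ] open 0.572 q [-0.13  0.5   1.81  0.    0.83  1.34]
shift [0.043, 0.0078, 0.0191] rot [0.0009, 0.0004, 0.0009] rows 2.0
```

>>> {"method": "send_rows", "body": {
  "plan": [
    [[0.03, 0.006, 0.008], [0.001, 0, 0.001], -0.2],
    [[0.043, 0.0078, 0.015], [0.001, 0, 0.001], -0.2],
    [[0.043, 0.0078, 0.019], [0.001, 0, 0.001], -0.2],
    [[0.043, 0.0078, 0.019], [0.001, 0, 0.001], -0.2],
    [[0.043, 0.0078, 0.019], [0.001, 0, 0.001], -0.2]
  ]
}}

```text
clock: 17.25
eef_pos: [590.5, -117.0, 74.3]
tcp_rot: [3.14, 0.001, -1.469]
contact_force: [-0.3, -0.2, -1.0]
opening: 0.573
```

Run:
```python
from held import *
O=pickle.load(open('cal.pkl','rb'))[1]
held('v',None,(70,50,12),17.5,O['spacer_pile'],(70,50,24),10)
go(591,-118.2,46,.102-np.pi/2)
```

```text
t17.50 pos [ 591.3 -117.1   75.4] rot [-3.1410e+00  4.0000e-04 -1.4673e+00] F [ 0.   0.3 -1.2] open 0.569 q [-0.2   0.53  1.81  0.    0.8   1.27]
[10.6, 13.3, 7.3, -10.0]
[11.1, 12.3, 7.1, -9.0]
[11.2, 10.4, 7.1, -8.0]
[11.3, 8.5, 7.3, -7.0]
[11.1, 7.6, 7.7, -6.0]
[10.8, 7.8, 8.4, -5.0]
[10.5, 8.3, 9.2, -4.0]
[10.4, 8.6, 10.1, -3.0]
[10.4, 8.5, 10.9, -2.0]
[11.2, 7.8, 11.7, -1.0]
[13.1, 6.8, 12.3, 0.0]
[14.5, 5.8, 12.5, 1.0]
[14.5, 5.2, 12.3, 2.0]
[13.2, 4.7, 11.8, 3.0]
[11.2, 4.3, 11.0, 4.0]
[9.3, 3.9, 10.0, 5.0]
[8.7, 3.6, 9.1, 6.0]
[9.0, 3.6, 8.3, 7.0]
[9.5, 3.9, 7.8, 8.0]
[9.7, 4.2, 7.4, 9.0]
[9.3, 4.5, 7.2, 10.0]
shift [0.0011, 0.0005, 0.0294] rot [-0.0006, 0.0004, 0.0015] rows 1.0
```

View pics/v_side.png

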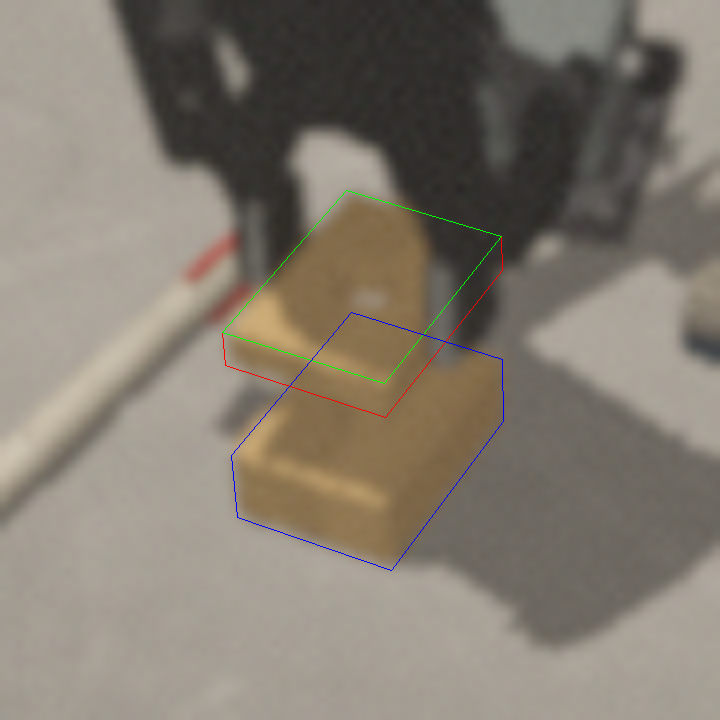

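>>> {"method": "send_rows", "body": {
  "plan": [
    [[0.0011, 0.0005, 0.01], [0, 0, -0.001], -0.2],
    [[0.0011, 0.0005, 0.019], [0, 0, -0.001], -0.2],
    [[0.0011, 0.0005, 0.026], [0, 0, -0.001], -0.2],
    [[0.0011, 0.0005, 0.029], [0, 0, -0.001], -0.2],
    [[0.0011, 0.0005, 0.029], [0, 0, -0.001], -0.2]
  ]
}}

```text
clock: 17.92
eef_pos: [590.1, -118.0, 45.0]
tcp_rot: [3.14, 0.001, -1.466]
contact_force: [-0.3, 0.1, -0.0]
opening: 0.568
```

Run:
```python
from snap import *
im=snap('w',k=2);O=pickle.load(open('cal.pkl','rb'))[1]
st();go(591,-118.2,41.2,.102-np.pi/2)
crop(im,'side',[591,-118,25],'pics/w.png',35,8,[(hull('side',O['spacer_pile'],(70,50,24),0),(255,0,0))])
```

```text
t18.02 pos [ 590.8 -118.3   46.1] rot [ 3.1416e+00  5.0000e-04 -1.4664e+00] F [ 0.   0.4 -1.3] open 0.57 q [-0.2   0.58  1.82  0.    0.75  1.27]
shift [-0.0, -0.0002, 0.0049] rot [0.0, 0.0005, 0.0024] rows 1.0
```

View pics/w.png

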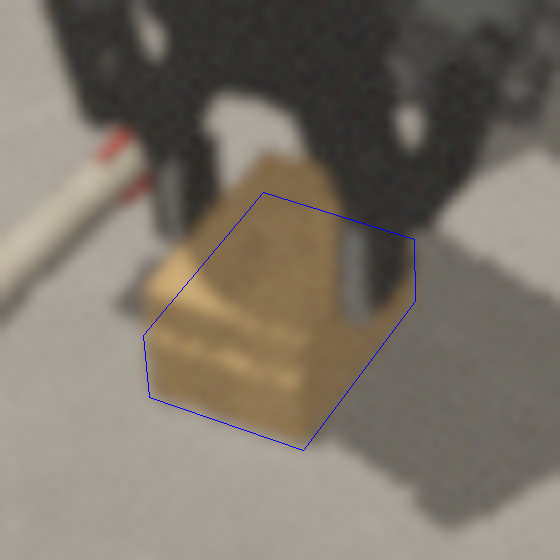

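>>> {"method": "send_rows", "body": {
  "plan": [
    [[0, 0, 0.003], [0, 0, 0.002], -0.2],
    [[0, 0, 0.0047], [0, 0, 0.002], -0.2],
    [[0, 0, 0.0047], [0, 0, 0.002], -0.2],
    [[0, 0, 0.0047], [0, 0, 0.002], -0.2],
    [[0, 0, 0.0047], [0, 0, 0.002], -0.2]
  ]
}}

```text
clock: 18.43
eef_pos: [591.3, -118.3, 41.7]
tcp_rot: [-3.141, 0.0, -1.469]
contact_force: [0.5, -0.2, 2.2]
opening: 0.569
```

Contact. Release and retreat.

>>> {"method": "send_rows", "body": {
  "plan": [
    [[0, 0, 0], [0, 0, 0], 0.3],
    [[0, 0, 0], [0, 0, 0], 0.45],
    [[0, 0, -0.002], [0, 0, 0], 0.45],
    [[0, 0, -0.02], [0, 0, 0], 0.45],
    [[0, 0, -0.06], [0, 0, 0], 0.45]
  ]
}}

```text
clock: 18.85
eef_pos: [587.8, -117.7, 98.1]
tcp_rot: [3.134, 0.003, -1.469]
contact_force: [-0.1, -0.0, 0.3]
opening: 0.724
```

>>> {"method": "send_rows", "body": {
  "plan": [
    [[-0.03, 0.0, -0.01], [0, 0, 0], 0.3],
    [[-0.07, 0, -0.01], [0, 0, 0], 0.15],
    [[-0.1, 0, -0.01], [0, 0, 0], 0.15],
    [[-0.1, 0, -0.01], [0, 0, 0], 0.15],
    [[-0.1, 0, -0.01], [0, 0, 0], 0.15]
  ]
}}

```text
clock: 19.27
eef_pos: [577.5, -16.9, 108.6]
tcp_rot: [3.134, 0.003, -1.466]
contact_force: [-0.6, 0.1, 0.2]
opening: 0.577
```

Run:
```python
from snap import *
O=pickle.load(open('cal.pkl','rb'))[1]; dp=O['done_pile'];T=(118,36,6);S=(70,50,12)
D={n:snap('x',n,2) for n in P}
sp=O['spacer_pile']
for n in P: crop(D[n],n,[605,-311,12],f'pics/x_{n}.png',33,9,[(hull(n,dp,(118,37,24),0),(0,0,255)),(proj(n,corners(dp,T,18)[4:]),(0,255,0))])
cv2.imwrite('pics/y.png',np.hstack([ov(D[n],n,[(sp,(70,50,36),0)],'',30,6) for n in P]))
p=fit(D,T,0,None,[613,129,-.2],use_iou=False)
cv2.imwrite('pics/z.png',np.hstack([ov(D[n],n,[(p,T,0)],'',30,6) for n in P])); st()
```

```text
('side', 'top') [ 6.17459e+02  1.29140e+02 -2.62000e-01] -61.87
('side',) [ 6.17402e+02  1.28665e+02 -2.63000e-01] -47.35
('top',) [ 6.15044e+02  1.32685e+02 -1.33000e-01] -30.07
t19.47 pos [577.8 -19.2 108.3] rot [ 3.1343e+00  2.6000e-03 -1.4694e+00] F [-0.8 -1.4  0.5] open 0.577 q [-0.04  0.46  1.84  0.    0.85  1.43]
```

View pics/y.png

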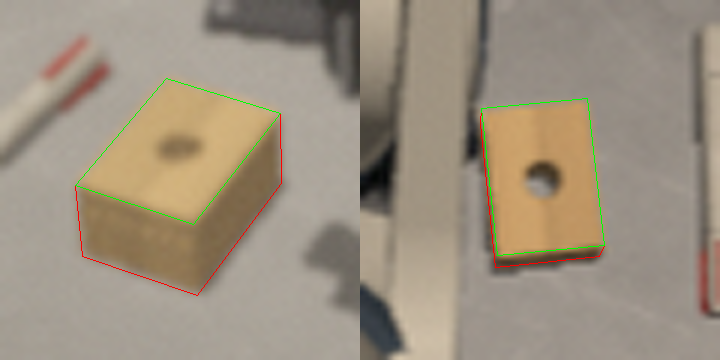

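View pics/z.png

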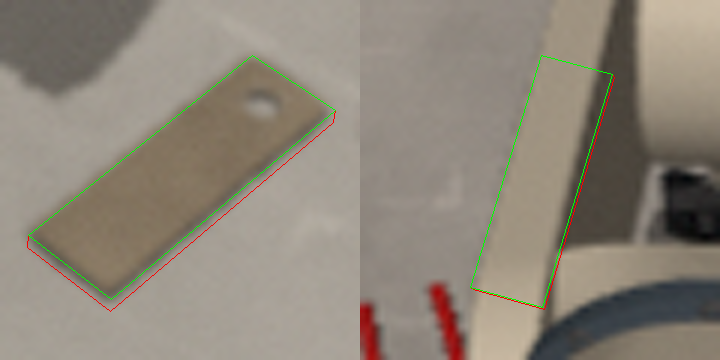

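View pics/x_top.png

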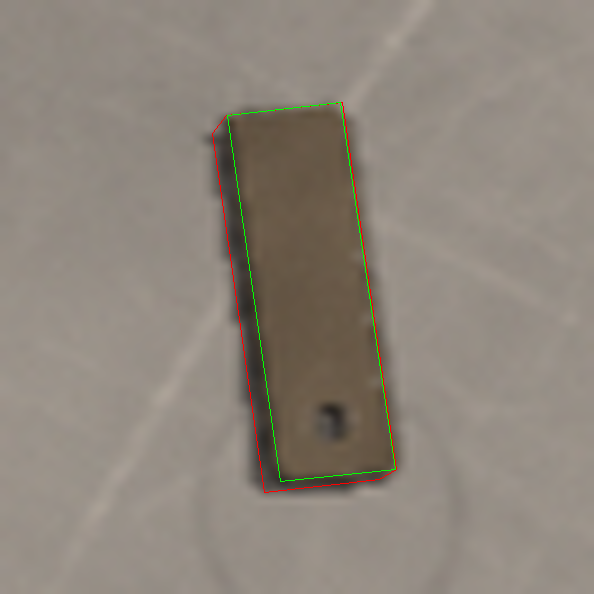

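Run:
```python
from snap import *
go(617,129.2,70,-.26-np.pi/2)
```

```text
shift [-0.1436, -0.0543, 0.0383] rot [0.0077, 0.0013, 0.3614] rows 4.0
```

>>> {"method": "send_rows", "body": {
  "plan": [
    [[-0.04, -0.015, 0.01], [0.007, 0.001, 0.1], 0.15],
    [[-0.08, -0.03, 0.02], [0.007, 0.001, 0.2], 0.15],
    [[-0.115, -0.044, 0.03], [0.007, 0.001, 0.3], 0.15],
    [[-0.1436, -0.0543, 0.038], [0.007, 0.001, 0.361], 0.15],
    [[-0.1436, -0.0543, 0.038], [0.007, 0.001, 0.361], 0.15]
  ]
}}

```text
clock: 19.88
eef_pos: [618.1, 133.1, 68.7]
tcp_rot: [3.141, 0.001, -1.833]
contact_force: [-0.5, 0.5, 0.4]
opening: 0.575
```

Run:
```python
from snap import *
st();go(617,129.2,30,-.26-np.pi/2)
```

```text
t19.88 pos [618.1 133.1  68.7] rot [ 3.1406e+00  1.2000e-03 -1.8329e+00] F [-0.5  0.5  0.4] open 0.575 q [0.21 0.58 1.74 0.   0.82 2.04]
shift [0.0041, 0.0001, 0.0387] rot [0.001, 0.0012, -0.0021] rows 1.0
```

>>> {"method": "send_rows", "body": {
  "plan": [
    [[0.0041, 0, 0.01], [0.001, 0.001, -0.002], 0.15],
    [[0.0041, 0, 0.02], [0.001, 0.001, -0.002], 0.15],
    [[0.0041, 0, 0.03], [0.001, 0.001, -0.002], 0.15],
    [[0.0041, 0, 0.036], [0.001, 0.001, -0.002], 0.15],
    [[0.0041, 0, 0.037], [0.001, 0.001, -0.002], 0.15]
  ]
}}

```text
clock: 20.3
eef_pos: [615.9, 127.7, 29.9]
tcp_rot: [3.139, -0.001, -1.832]
contact_force: [0.3, 0.2, 1.0]
opening: 0.574
```

Run:
```python
from snap import *
im=snap('aa',k=2);crop(im,'side',[615,130,10],'pics/aa.png',35,8)
st();go(617,129.2,23.2,-.26-np.pi/2)
```

```text
t20.40 pos [616.8 128.3  31.2] rot [ 3.1408e+00 -3.0000e-04 -1.8318e+00] F [0.5 0.6 0.1] open 0.58 q [0.2  0.63 1.76 0.   0.75 2.03]
shift [-0.0009, 0.0, 0.008] rot [0.0008, -0.0003, -0.001] rows 1.0
```

View pics/aa.png

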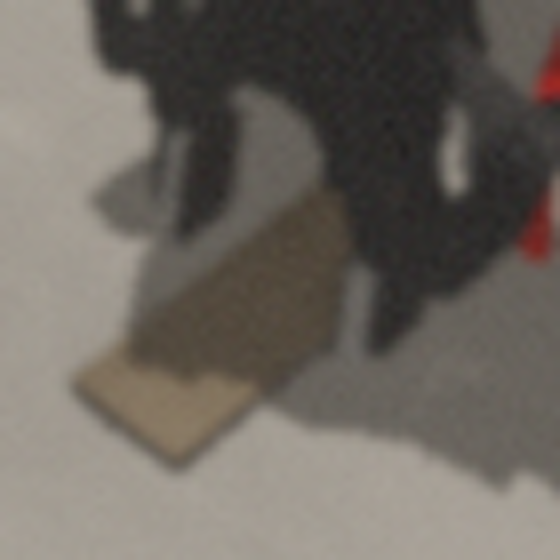

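Aligned between the fingers. Down and close.

>>> {"method": "send_rows", "body": {
  "plan": [
    [[-0.0009, 0, 0.004], [0, 0, -0.001], 0.15],
    [[-0.0009, 0, 0.0075], [0, 0, -0.001], 0.15],
    [[-0.0009, 0, 0.008], [0, 0, -0.001], 0.15],
    [[-0.0009, 0, 0.008], [0, 0, -0.001], 0.15],
    [[-0.0009, 0, 0.008], [0, 0, -0.001], 0.15]
  ]
}}

```text
clock: 20.82
eef_pos: [617.0, 129.2, 23.3]
tcp_rot: [3.141, -0.0, -1.831]
contact_force: [-0.3, 0.3, 0.0]
opening: 0.575
```

>>> {"method": "send_rows", "body": {
  "plan": [
    [[0, 0, 0], [0, 0, 0], -0.1],
    [[0, 0, 0], [0, 0, 0], -0.6],
    [[0, 0, 0], [0, 0, 0], -0.6],
    [[0, 0, 0], [0, 0, 0], -0.6],
    [[0, 0, 0], [0, 0, 0], -0.6]
  ]
}}

```text
clock: 21.23
eef_pos: [617.2, 129.3, 23.9]
tcp_rot: [3.141, -0.0, -1.831]
contact_force: [-1.1, -0.5, 5.6]
opening: 0.39
```

>>> {"method": "send_rows", "body": {
  "plan": [
    [[0, 0, -0.004], [0, 0, 0], -0.6],
    [[0, 0, -0.015], [0, 0, 0], -0.6],
    [[0, 0, -0.035], [0, 0, 0], -0.6],
    [[0, 0, -0.06], [0, 0, 0], -0.6],
    [[0, 0, -0.076], [0, 0, 0], -0.6]
  ]
}}

```text
clock: 21.65
eef_pos: [617.8, 129.5, 102.4]
tcp_rot: [-3.141, 0.001, -1.831]
contact_force: [0.1, -1.5, -1.4]
opening: 0.388
```

Run:
```python
from snap import *
im=snap('ab',k=2);crop(im,'side',[615,130,40],'pics/ab.png',42,7)
st();go(605.5,-311.3,100,.115-np.pi/2)
```

```text
t21.75 pos [619.3 129.8 103.5] rot [-3.1368e+00  2.5000e-03 -1.8305e+00] F [ 0.7 -0.5 -2.6] open 0.384 q [0.2  0.53 1.73 0.   0.87 2.03]
shift [0.4298, -0.0999, 0.0029] rot [-0.0052, 0.0016, -0.3747] rows 11.0
```

View pics/ab.png

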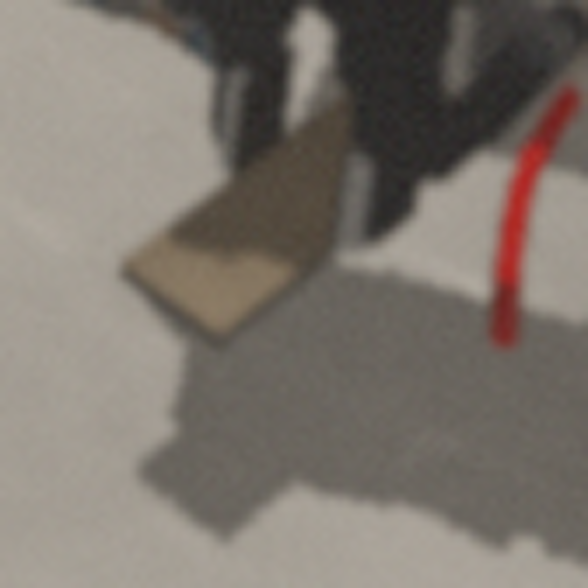

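>>> {"method": "send_rows", "body": {
  "plan": [
    [[0.02, -0.005, 0], [-0.005, 0.001, -0.03], -0.6],
    [[0.055, -0.013, 0], [-0.005, 0.001, -0.1], -0.6],
    [[0.09, -0.021, 0], [-0.005, 0.001, -0.18], -0.6],
    [[0.125, -0.029, 0], [-0.005, 0.001, -0.26], -0.6],
    [[0.16, -0.037, 0], [-0.005, 0.001, -0.34], -0.6]
  ]
}}

```text
clock: 22.17
eef_pos: [613.1, -35.7, 102.3]
tcp_rot: [3.141, 0.001, -1.486]
contact_force: [1.1, -0.1, -2.1]
opening: 0.387
```

Run:
```python
from snap import *
st();go(605.5,-311.3,100,.115-np.pi/2)
```

```text
t22.17 pos [613.1 -35.7 102.3] rot [ 3.1406e+00  8.0000e-04 -1.4859e+00] F [ 1.1 -0.1 -2.1] open 0.387 q [-0.06  0.51  1.77  0.    0.86  1.42]
shift [0.274, 0.0309, 0.0021] rot [0.0009, 0.0008, -0.0301] rows 7.0
```

>>> {"method": "send_rows", "body": {
  "plan": [
    [[0.04, 0.004, 0], [0.001, 0.001, -0.03], -0.6],
    [[0.08, 0.009, 0], [0.001, 0.001, -0.03], -0.6],
    [[0.12, 0.0135, 0], [0.001, 0.001, -0.03], -0.6],
    [[0.16, 0.018, 0], [0.001, 0.001, -0.03], -0.6],
    [[0.2, 0.0225, 0.002], [0.001, 0.001, -0.03], -0.6]
  ]
}}

```text
clock: 22.58
eef_pos: [606.8, -238.7, 99.4]
tcp_rot: [3.141, 0.0, -1.456]
contact_force: [0.8, -0.6, -1.9]
opening: 0.387
```

Run:
```python
from snap import *
st();go(605.5,-311.3,80,.115-np.pi/2)
```

```text
t22.58 pos [ 606.8 -238.7   99.4] rot [ 3.1409e+00  3.0000e-04 -1.4560e+00] F [ 0.8 -0.6 -1.9] open 0.387 q [-0.38  0.56  1.68 -0.    0.9   1.08]
shift [0.072, 0.0096, 0.0194] rot [0.0007, 0.0003, -0.0002] rows 2.0
```

>>> {"method": "send_rows", "body": {
  "plan": [
    [[0.035, 0.005, 0.005], [0.001, 0, 0], -0.6],
    [[0.06, 0.008, 0.01], [0.001, 0, 0], -0.6],
    [[0.072, 0.0096, 0.016], [0.001, 0, 0], -0.6],
    [[0.072, 0.0096, 0.0194], [0.001, 0, 0], -0.6],
    [[0.072, 0.0096, 0.0194], [0.001, 0, 0], -0.6]
  ]
}}

```text
clock: 23.0
eef_pos: [604.3, -310.7, 78.0]
tcp_rot: [3.139, 0.002, -1.457]
contact_force: [-0.0, -0.3, -2.7]
opening: 0.386
```

Run:
```python
from held import *
O=pickle.load(open('cal.pkl','rb'))[1]
held('ac',None,(118,36,6),23.9,O['done_pile'],(118,37,24),18)
go(605.5,-311.3,53,.115-np.pi/2)
```

```text
t23.25 pos [ 605.9 -309.9   80.3] rot [-3.1411e+00  4.0000e-04 -1.4544e+00] F [-0.1 -0.6 -3.5] open 0.389 q [-0.48  0.62  1.62  0.    0.9   0.98]
[5.7, 12.6, 1.5, -10.0]
[6.8, 12.0, 2.0, -9.0]
[8.2, 10.7, 2.5, -8.0]
[9.7, 10.9, 3.2, -7.0]
[11.0, 12.6, 4.1, -6.0]
[11.7, 15.3, 5.1, -5.0]
[11.5, 18.6, 6.1, -4.0]
[10.1, 21.8, 7.1, -3.0]
[8.3, 24.2, 8.0, -2.0]
[9.1, 25.0, 8.7, -1.0]
[11.6, 24.3, 9.1, 0.0]
[15.0, 21.9, 9.1, 1.0]
[18.9, 18.1, 8.6, 2.0]
[22.3, 13.5, 8.0, 3.0]
[24.8, 9.2, 7.2, 4.0]
[25.2, 6.2, 6.2, 5.0]
[23.7, 4.8, 5.0, 6.0]
[20.6, 4.4, 4.1, 7.0]
[16.6, 4.9, 3.4, 8.0]
[12.2, 5.7, 2.8, 9.0]
[8.1, 6.3, 2.5, 10.0]
shift [0.0014, 0.0005, 0.0273] rot [-0.0005, 0.0004, 0.0014] rows 1.0
```

View pics/ac_side.png

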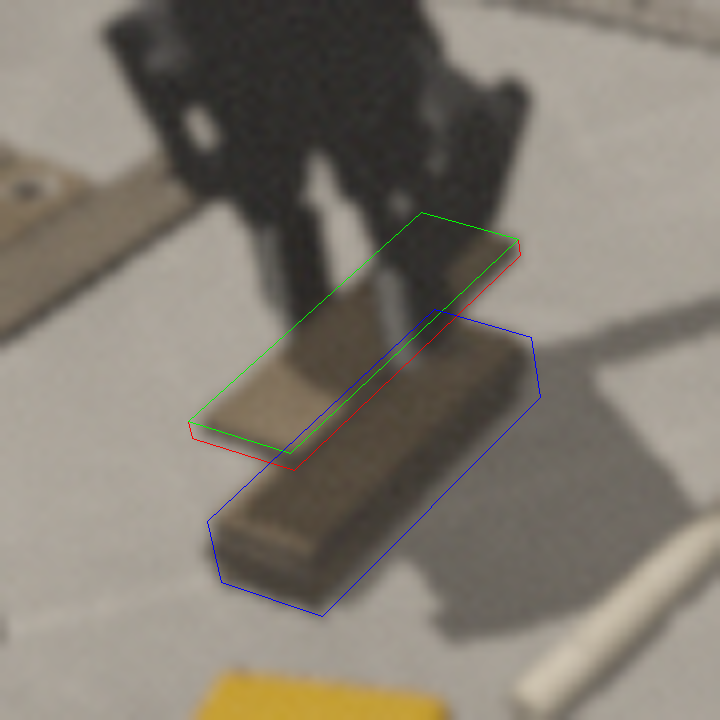

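Run:
```python
from snap import *
st();go(606.2,-311.2,53,.115-np.pi/2)
```

```text
t23.25 pos [ 605.9 -309.9   80.3] rot [-3.1411e+00  4.0000e-04 -1.4544e+00] F [-0.1 -0.6 -3.5] open 0.389 q [-0.48  0.62  1.62  0.    0.9   0.98]
shift [0.0013, -0.0002, 0.0273] rot [-0.0005, 0.0004, 0.0014] rows 1.0
```

>>> {"method": "send_rows", "body": {
  "plan": [
    [[0.0013, -0.0002, 0.01], [0, 0, 0.001], -0.6],
    [[0.0013, -0.0002, 0.018], [0, 0, 0.001], -0.6],
    [[0.0013, -0.0002, 0.024], [0, 0, 0.001], -0.6],
    [[0.0013, -0.0002, 0.0268], [0, 0, 0.001], -0.6],
    [[0.0013, -0.0002, 0.027], [0, 0, 0.001], -0.6]
  ]
}}

```text
clock: 23.67
eef_pos: [605.6, -310.7, 51.9]
tcp_rot: [3.14, 0.001, -1.455]
contact_force: [0.7, 0.1, -1.9]
opening: 0.384
```

Run:
```python
from snap import *
im=snap('ad',k=2); st();go(606.2,-311.2,48,.115-np.pi/2)
O=pickle.load(open('cal.pkl','rb'))[1]
crop(im,'side',[605,-311,20],'pics/ad.png',35,9)
```

```text
t23.77 pos [ 606.2 -311.1   53. ] rot [-3.1415e+00  6.0000e-04 -1.4554e+00] F [ 0.4 -0.1 -2.2] open 0.387 q [-0.48  0.66  1.63  0.    0.85  0.98]
shift [0.0001, -0.0, 0.005] rot [-0.0001, 0.0006, 0.0004] rows 1.0
```

View pics/ad.png

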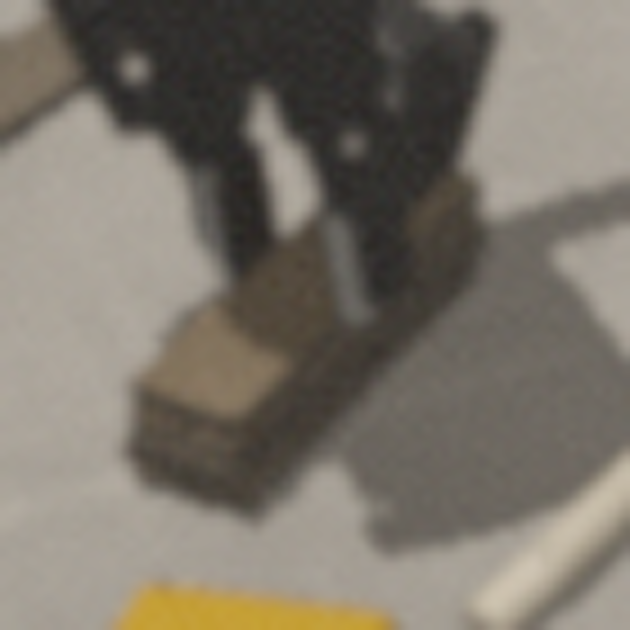

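>>> {"method": "send_rows", "body": {
  "plan": [
    [[0, 0, 0.003], [0, 0, 0], -0.6],
    [[0, 0, 0.0048], [0, 0, 0], -0.6],
    [[0, 0, 0.0052], [0, 0, 0], -0.6],
    [[0, 0, 0.0052], [0, 0, 0], -0.6],
    [[0, 0, 0.0052], [0, 0, 0], -0.6]
  ]
}}

```text
clock: 24.18
eef_pos: [606.3, -311.3, 48.1]
tcp_rot: [-3.141, 0.0, -1.455]
contact_force: [-1.0, 0.2, 1.9]
opening: 0.389
```

>>> {"method": "send_rows", "body": {
  "plan": [
    [[0, 0.0, 0], [0, 0, 0], 0.0],
    [[0, 0, 0], [0, 0, 0], 0.2],
    [[0, 0, -0.002], [0, 0, 0], 0.2],
    [[0, 0, -0.02], [0, 0, 0], 0.2],
    [[0, 0, -0.06], [0, 0, 0], 0.2]
  ]
}}

```text
clock: 24.6
eef_pos: [603.2, -309.7, 103.9]
tcp_rot: [3.135, 0.005, -1.455]
contact_force: [-0.8, 1.0, -0.2]
opening: 0.601
```

>>> {"method": "send_rows", "body": {
  "plan": [
    [[0, 0.0, -0.04], [0, 0, 0], 0.0],
    [[0, 0.02, -0.08], [0, 0, 0], -0.5],
    [[0, 0.05, -0.085], [0, 0, 0], -1],
    [[0, 0.09, -0.085], [0, 0, 0], -1],
    [[0, 0.12, -0.085], [0, 0, 0], -1]
  ]
}}

```text
clock: 25.02
eef_pos: [483.0, -324.0, 191.0]
tcp_rot: [3.136, 0.004, -1.455]
contact_force: [0.4, -0.1, -0.5]
opening: -0.003
```

Run:
```python
from snap import *
O=pickle.load(open('cal.pkl','rb'))[1]; dp=O['done_pile'];T=(118,36,6)
D={n:snap('ae',n,2) for n in P}
cv2.imwrite('pics/ae.png',np.hstack([ov(D[n],n,[(dp,(118,37,30),0)],'',33,6) for n in P])); st()
cv2.imwrite('pics/ae_s.png',np.clip(D['side'],0,255)[:,:,::-1])
```

```text
t25.22 pos [ 484.4 -324.2  190.3] rot [ 3.1358  0.0046 -1.4567] F [ 1.3  1.  -0.1] open 0.003 q [-0.59  0.36  1.78 -0.    1.01  0.86][ WARN:0@3.119] global loadsave.cpp:1063 imwrite_ Unsupported depth image for selected encoder is fallbacked to CV_8U.
```

View pics/ae.png

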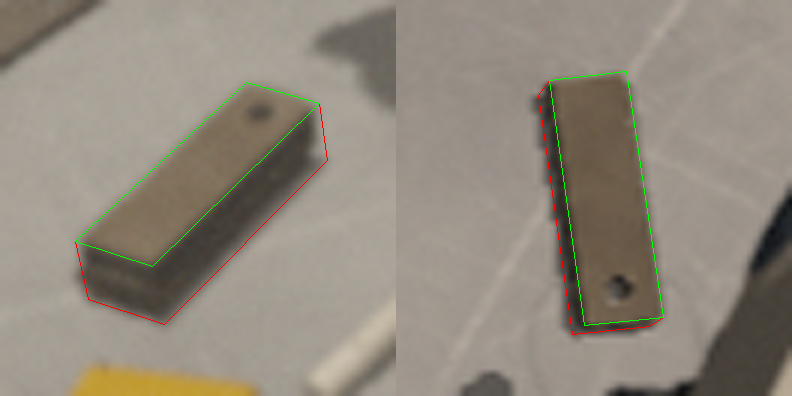

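View pics/ae_s.png

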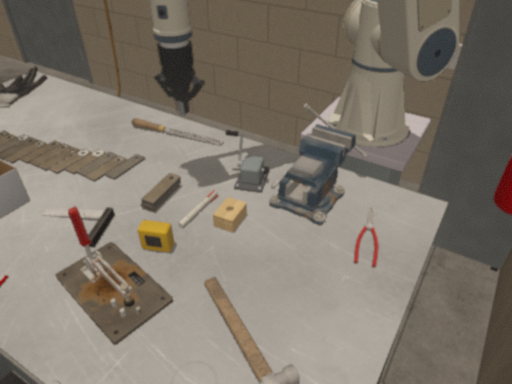

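```bash
cat > lev.py <<'E'
from snap import *
c=pickle.load(open('cal.pkl','rb'))[1]['counter']
def lp(x,y,z): 
    w=R.from_euler('z',c[2]).apply([x,y,z])+[c[0],c[1],0]; return w
E
python3 - <<'E'
from lev import *
w=lp(-76,-63,121);print(w); st(); go(w[0],w[1],190,c[2]-np.pi/2)
E
```

```text
[ 376.66475415 -243.68562322  121.        ]
t25.22 pos [ 484.4 -324.2  190.3] rot [ 3.1358  0.0046 -1.4567] F [ 1.3  1.  -0.1] open 0.003 q [-0.59  0.36  1.78 -0.    1.01  0.86]
shift [-0.0923, 0.0979, 0.0013] rot [0.0053, 0.0052, -0.2173] rows 4.0
```

>>> {"method": "send_rows", "body": {
  "plan": [
    [[-0.03, 0.032, 0], [0.005, 0.005, -0.1], -1],
    [[-0.06, 0.064, 0], [0.005, 0.005, -0.2], -1],
    [[-0.0923, 0.0979, 0], [0.005, 0.005, -0.2173], -1],
    [[-0.0923, 0.0979, 0], [0.005, 0.005, -0.2173], -1],
    [[-0.0923, 0.0979, 0.01], [0.005, 0.005, -0.2173], -1]
  ]
}}

```text
clock: 25.63
eef_pos: [376.1, -242.5, 182.4]
tcp_rot: [-3.141, -0.001, -1.239]
contact_force: [0.2, 0.2, 0.6]
opening: 0.002
```

Run:
```python
from lev import *
w=lp(-76,-63,121);st(); go(w[0],w[1],121,c[2]-np.pi/2)
```

```text
t25.63 pos [ 376.1 -242.5  182.4] rot [-3.1408e+00 -7.0000e-04 -1.2388e+00] F [0.2 0.2 0.6] open 0.002 q [-0.58  0.17  2.07  0.    0.9   0.66]
shift [0.0013, -0.0001, 0.0614] rot [-0.0008, -0.0007, 0.0005] rows 2.0
```

>>> {"method": "send_rows", "body": {
  "plan": [
    [[0.001, 0, 0.02], [0, 0, 0], -1],
    [[0.0013, 0, 0.04], [0, 0, 0], -1],
    [[0.0013, 0, 0.055], [0, 0, 0], -1],
    [[0.0013, 0, 0.061], [0, 0, 0], -1],
    [[0.0013, 0, 0.061], [0, 0, 0], -1]
  ]
}}

```text
clock: 26.05
eef_pos: [377.1, -243.7, 119.9]
tcp_rot: [3.141, 0.001, -1.239]
contact_force: [-0.5, -0.3, 0.2]
opening: 0.0
```

Run:
```python
from lev import *
for n in P: crop(snap('af',n,2),n,lp(-33,-59,100),f'pics/af_{n}.png',40,7)
w=lp(14.6,-63,121);st(); go(w[0],w[1],121,c[2]-np.pi/2)
```

```text
t26.25 pos [ 377.5 -244.2  122.1] rot [-3.1398e+00 -2.0000e-03 -1.2387e+00] F [-0.2 -0.1  1.4] open 0.001 q [-0.58  0.27  2.11  0.    0.76  0.66]
shift [-0.0008, -0.0899, 0.0012] rot [-0.0017, -0.002, 0.0006] rows 3.0
```

View pics/af_side.png

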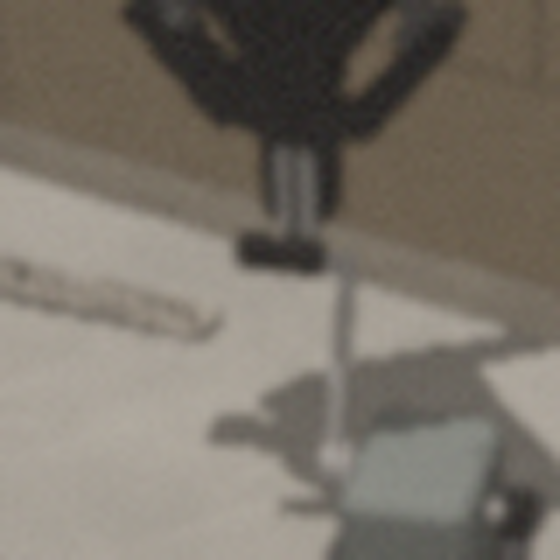

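View pics/af_top.png

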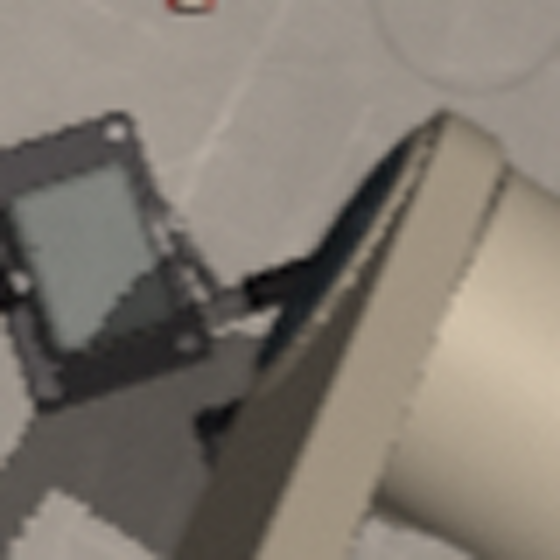

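>>> {"method": "send_rows", "body": {
  "plan": [
    [[-0.0005, -0.01, 0.003], [0, 0, 0], -1],
    [[-0.0008, -0.025, 0.004], [0, 0, 0], -1],
    [[-0.0008, -0.038, 0.004], [0, 0, 0], -1],
    [[-0.0008, -0.05, 0.004], [0, 0, 0], -1],
    [[-0.0008, -0.06, 0.004], [0, 0, 0], -1]
  ]
}}

```text
clock: 26.67
eef_pos: [435.4, -223.6, 118.5]
tcp_rot: [-3.14, -0.002, -1.238]
contact_force: [-3.3, -2.4, 2.3]
opening: 0.003
```

Run:
```python
from lev import *
crop(snap('ag','side',2),'side',lp(-33,-59,100),f'pics/ag_side.png',40,7)
w=lp(14.6,-63,118);st(); go(w[0],w[1],118,c[2]-np.pi/2)
```

```text
t26.77 pos [ 435.6 -223.5  118.3] rot [-3.1393e+00 -2.4000e-03 -1.2373e+00] F [-1.8 -2.7  1.3] open -0.004 q [-0.48  0.33  2.03 -0.    0.78  0.76]
shift [0.0, -0.0283, 0.0004] rot [-0.0023, -0.0024, 0.0021] rows 1.0
```

View pics/ag_side.png

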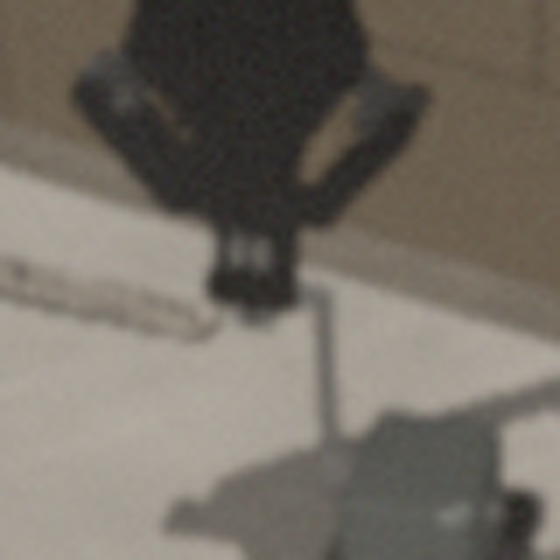

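>>> {"method": "send_rows", "body": {
  "plan": [
    [[0, -0.008, 0], [0, 0, 0], -1],
    [[0, -0.015, 0], [0, 0, 0], -1],
    [[0, -0.02, 0], [0, 0, 0], -1],
    [[0, -0.024, 0], [0, 0, 0], -1],
    [[0, -0.026, 0], [0, 0, 0], -1]
  ]
}}

```text
clock: 27.18
eef_pos: [459.4, -214.5, 117.8]
tcp_rot: [-3.141, -0.001, -1.237]
contact_force: [-5.3, -1.5, -4.7]
opening: -0.003
```

>>> {"method": "send_rows", "body": {
  "plan": [
    [[0, -0.001, 0], [0, 0, 0], -1],
    [[0, -0.002, 0], [0, 0, 0], -1],
    [[0, -0.003, 0], [0, 0, 0], -1],
    [[0, -0.003, 0], [0, 0, 0], -1],
    [[0, -0.003, 0], [0, 0, 0], -1]
  ]
}}

```text
clock: 27.6
eef_pos: [461.5, -213.6, 117.3]
tcp_rot: [3.141, -0.0, -1.237]
contact_force: [-4.9, -3.3, -3.2]
opening: 0.0
```

>>> {"method": "send_rows", "body": {
  "plan": [
    [[0, -0.001, 0], [0, 0, 0], -1],
    [[0, -0.002, 0], [0, 0, 0], -1],
    [[0, -0.003, 0], [0, 0, 0], -1],
    [[0, -0.003, 0], [0, 0, 0], -1],
    [[0, -0.003, 0], [0, 0, 0], -1]
  ]
}}

```text
clock: 28.02
eef_pos: [463.0, -212.9, 116.9]
tcp_rot: [3.138, 0.0, -1.237]
contact_force: [-7.8, -5.0, -2.2]
opening: -0.004
```

>>> {"method": "send_rows", "body": {
  "plan": [
    [[0, -0.001, 0], [0, 0, 0], -1],
    [[0, -0.002, 0], [0, 0, 0], -1],
    [[0, -0.003, 0], [0, 0, 0], -1],
    [[0, -0.003, 0], [0, 0, 0], -1],
    [[0, -0.003, 0], [0, 0, 0], -1]
  ]
}}

```text
clock: 28.43
eef_pos: [463.5, -212.7, 116.6]
tcp_rot: [3.134, 0.001, -1.236]
contact_force: [-13.1, -9.7, 3.5]
opening: 0.001
```

Run:
```python
from lev import *
crop(snap('ah','side',2),'side',lp(0,-59,90),f'pics/ah_side.png',40,7)
st(); print(proj('side',lp(32.6,-59,113)),proj('side',lp(0,-59,90)))
```

```text
t28.53 pos [ 463.5 -212.7  116.6] rot [ 3.1338e+00  1.1000e-03 -1.2360e+00] F [-13.   -8.9   3.1] open 0.002 q [-0.43  0.36  1.99 -0.01  0.8   0.81]
[[224.8834949  146.10798193]] [[228.9031042  147.13255268]]
```

View pics/ah_side.png

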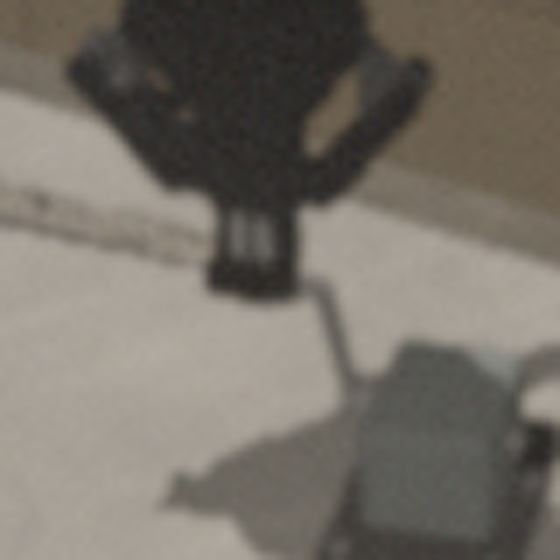

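>>> {"method": "send_rows", "body": {
  "plan": [
    [[0, 0.012, 0], [0, 0, 0], -1],
    [[0, 0.03, 0], [0, 0, 0], -1],
    [[0, 0.06, 0], [0, 0, 0], -1],
    [[0, 0.095, 0], [0, 0, 0], -1],
    [[0, 0.125, 0], [0, 0, 0], -1]
  ]
}}

```text
clock: 28.95
eef_pos: [344.6, -254.1, 117.8]
tcp_rot: [3.135, 0.0, -1.235]
contact_force: [-0.3, -1.0, 0.1]
opening: 0.002
```

Run:
```python
from lev import *
crop(snap('ai','side',2),'side',lp(-33,-59,100),f'pics/ai_side.png',40,7)
st()
```

```text
t29.05 pos [ 342.3 -254.   117.6] rot [ 3.1333e+00  1.9000e-03 -1.2384e+00] F [0.6 0.3 0.6] open -0.0 q [-0.64  0.25  2.16 -0.01  0.74  0.61]
```

View pics/ai_side.png

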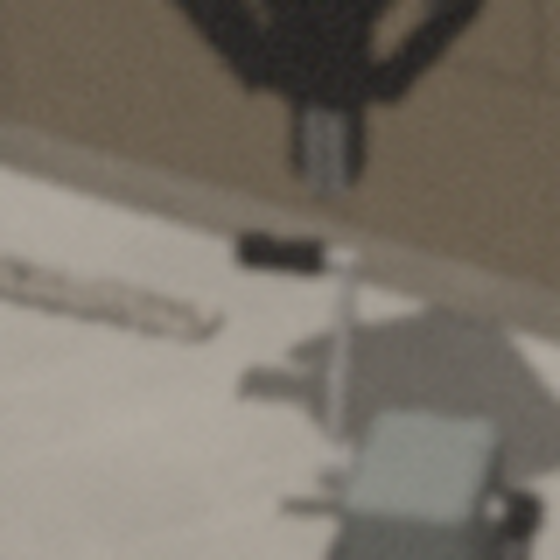

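Lever is back at rest (handle at the same place as before). Lift away and do a final check.

>>> {"method": "send_rows", "body": {
  "plan": [
    [[0, 0, -0.02], [0, 0, 0], -1],
    [[0, 0, -0.05], [0, 0, 0], -1],
    [[0.03, 0, -0.085], [0, 0, 0], -1],
    [[0.06, 0, -0.115], [0, 0, 0], -1],
    [[0.09, 0, -0.125], [0, 0, 0], -1]
  ]
}}

```text
clock: 29.47
eef_pos: [375.0, -340.6, 247.1]
tcp_rot: [3.137, -0.004, -1.238]
contact_force: [0.8, 0.6, 0.5]
opening: -0.0
```

>>> {"method": "send_rows", "body": {
  "plan": [
    [[0.03, 0, 0], [0, 0, 0], -1],
    [[0.07, 0, 0], [0, 0, 0], -1],
    [[0.1, 0, 0], [0, 0, 0], -1],
    [[0.1, 0, 0], [0, 0, 0], -1],
    [[0.1, 0, 0], [0, 0, 0], -1]
  ]
}}

```text
clock: 29.88
eef_pos: [408.7, -436.3, 247.4]
tcp_rot: [3.139, -0.005, -1.239]
contact_force: [0.5, 0.3, 0.1]
opening: 0.002
```

Run:
```python
from lev import *
O=pickle.load(open('cal.pkl','rb'))[1]
D={n:snap('fin',n,4) for n in P}
it=[(O['spacer_pile'],(70,50,36),0),(O['done_pile'],(118,37,30),0),(O['marker'],(138,19,16),0)]
cv2.imwrite('pics/fin.png',np.vstack([ov(D[n],n,it,'',30,4) for n in P])); st()
cv2.imwrite('pics/fint.png',np.clip(D['top'],0,255).astype(np.uint8)[:,:,::-1])
fit(D,(70,50,12),24,None,O['spacer_pile'],use_iou=False)
fit(D,(118,36,6),24,None,O['done_pile'],use_iou=False)
o=pickle.load(open('d1.pkl','rb'))
for n in P:
    d=np.abs(D[n]-o[n]).max(2)>45; ys,xs=np.nonzero(cv2.morphologyEx(d.astype(np.uint8),cv2.MORPH_OPEN,np.ones((2,2))))
    k,l,s,ce=cv2.connectedComponentsWithStats(cv2.morphologyEx(d.astype(np.uint8),cv2.MORPH_OPEN,np.ones((2,2))))
    print(n,[s[i].tolist() for i in range(1,k) if s[i,4]>8])
```

```text
t30.28 pos [ 407.7 -434.5  247.8] rot [ 3.1378 -0.0041 -1.2372] F [ 0.7 -0.7 -0.1] open -0.0 q [-0.82  0.31  1.7  -0.01  1.12  0.42]
('side', 'top') [ 5.9096e+02 -1.1902e+02  1.0600e-01] -82.14
('side',) [ 5.90801e+02 -1.18510e+02  9.40000e-02] -30.62
('top',) [ 5.9105e+02 -1.1930e+02  1.0400e-01] -51.93
('side', 'top') [ 6.01897e+02 -3.13208e+02  1.14000e-01] -96.84
('side',) [ 6.04056e+02 -3.11761e+02  1.15000e-01] -43.01
('top',) [ 6.01578e+02 -3.13539e+02  1.09000e-01] -55.81
side [[140, 0, 30, 6, 146], [173, 0, 18, 35, 282], [419, 0, 6, 23, 110], [147, 7, 6, 10, 42], [138, 17, 47, 54, 1176], [436, 29, 8, 5, 21], [374, 32, 37, 48, 671], [406, 32, 38, 46, 885], [367, 50, 17, 19, 165], [361, 65, 7, 5, 22], [322, 110, 13, 11, 92], [314, 119, 6, 5, 16], [303, 129, 8, 6, 33], [404, 131, 5, 6, 18], [198, 136, 14, 5, 50], [405, 137, 12, 21, 150], [170, 140, 45, 20, 551], [244, 140, 28, 13, 207], [226, 153, 6, 2, 12], [216, 154, 8, 2, 16], [169, 175, 7, 4, 21], [177, 177, 4, 5, 14], [162, 179, 5, 5, 13], [143, 190, 12, 14, 43], [155, 199, 7, 7, 17], [215, 205, 32, 24, 235], [228, 208, 5, 3, 14], [228, 216, 6, 3, 18], [334, 245, 16, 11, 77], [321, 255, 9, 6, 46], [300, 257, 49, 34, 681]]
top [[182, 158, 23, 43, 512], [408, 194, 93, 75, 2463], [502, 194, 4, 5, 15], [277, 198, 5, 3, 12], [500, 222, 12, 21, 148], [473, 235, 12, 13, 57], [303, 237, 100, 69, 1995], [486, 240, 4, 5, 15], [482, 255, 30, 52, 590], [446, 262, 13, 5, 38], [393, 264, 8, 9, 49], [475, 265, 7, 4, 21], [401, 266, 54, 51, 1301], [356, 278, 37, 28, 294], [437, 294, 4, 5, 14], [456, 306, 56, 47, 878], [396, 314, 116, 70, 5102], [179, 349, 4, 4, 10], [188, 348, 57, 13, 362], [286, 348, 8, 15, 90], [221, 359, 34, 16, 273], [261, 361, 34, 23, 365], [256, 368, 19, 16, 162], [171, 373, 5, 3, 10], [212, 376, 14, 8, 46], [156, 380, 5, 4, 13], [204, 380, 5, 4, 11], [219, 381, 13, 3, 28]]
```

View pics/fin.png

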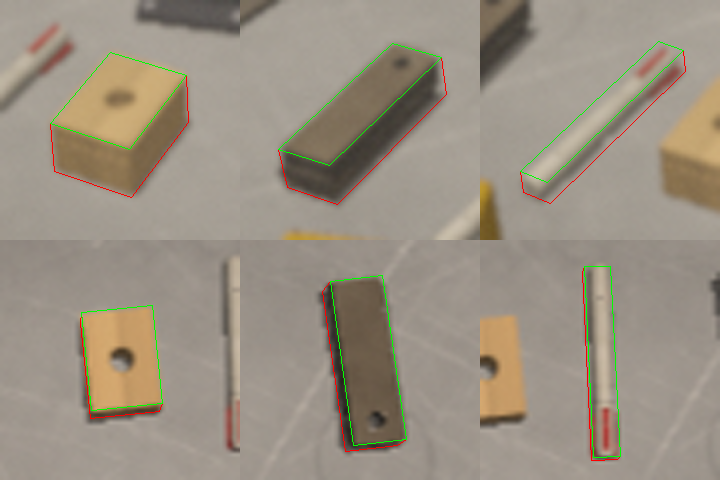

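View pics/fint.png

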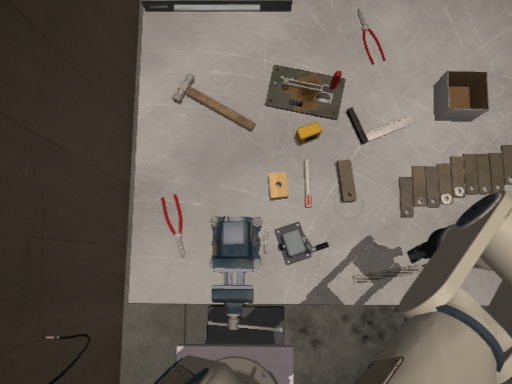

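Run:
```python
from lev import *
O=pickle.load(open('cal.pkl','rb'))[1];dp=O['done_pile']
for n in P:
    im=pickle.load(open(f'fin_{n}.pkl','rb')); im=np.clip((im-20)*1.6,0,255)
    crop(im,n,[605,-311,20],f'pics/fz_{n}.png',24,16,[(proj(n,corners(dp,(118,36,6),24)[4:]),(0,255,0))])
```

```text
(no output)
```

View pics/fz_top.png

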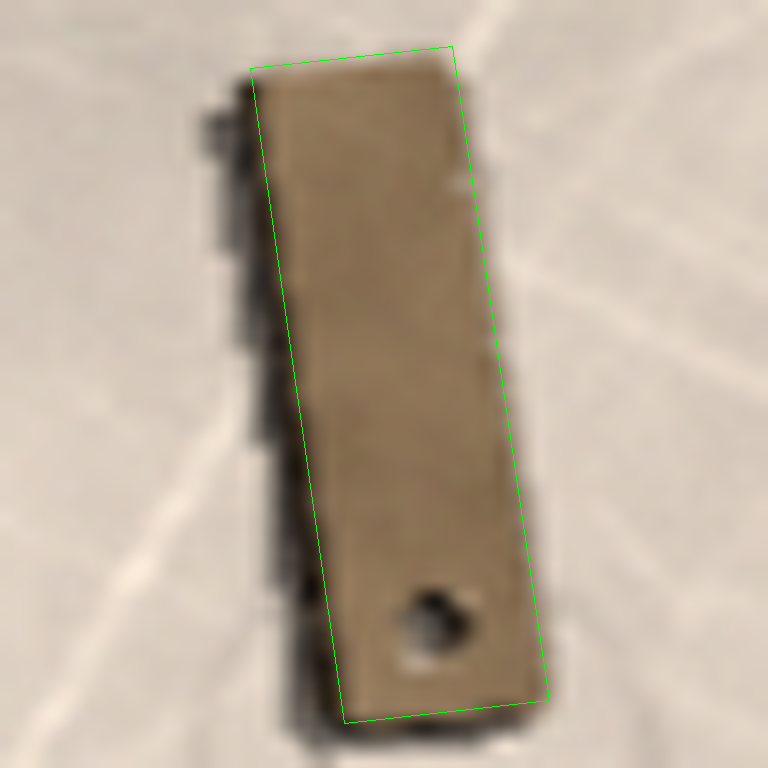

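View pics/fz_side.png

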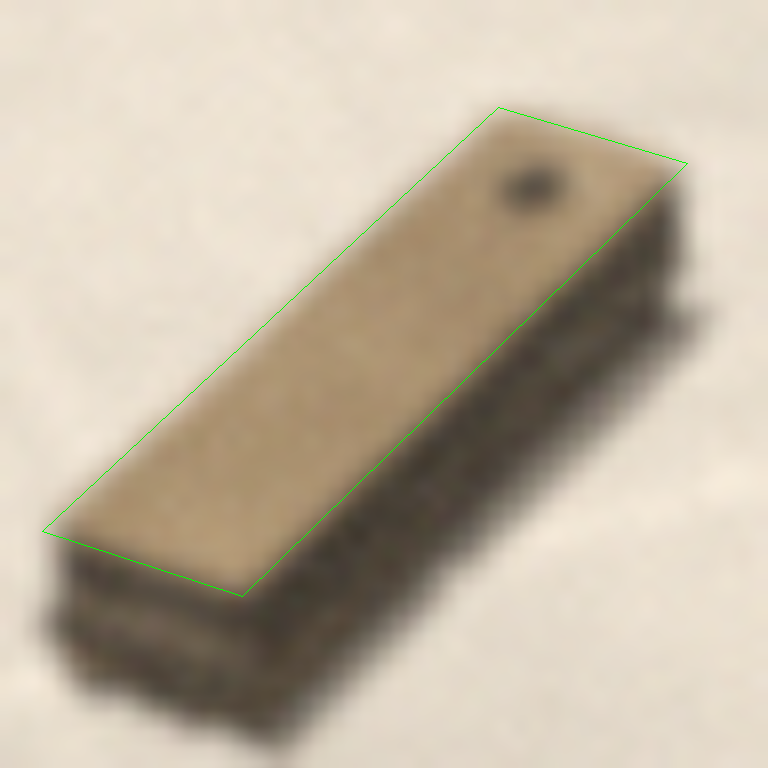

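Run:
```python
from lev import *
O=pickle.load(open('cal.pkl','rb'))[1];dp=O['done_pile'];D=pickle.load(open('d1.pkl','rb'))
for n in P:
    im=np.clip((D[n]-20)*1.6,0,255)
    crop(im,n,[605,-311,14],f'pics/f0_{n}.png',24,16,[(proj(n,corners(dp,(118,37,18),0)[4:]),(0,255,0)),(hull(n,dp,(118,37,18),0),(0,0,255))])
    im=np.clip((pickle.load(open(f'fin_{n}.pkl','rb'))-20)*1.6,0,255)
    crop(im,n,[605,-311,14],f'pics/f1_{n}.png',24,16,[(hull(n,dp,(118,37,18),0),(0,0,255)),(hull(n,dp,(118,36,30),0),(0,255,255))])
a=[cv2.resize(cv2.imread(f'pics/f{i}_{n}.png'),(400,400)) for n in P for i in(0,1)]
```

```text
(no output)
```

View pics/f0_side.png

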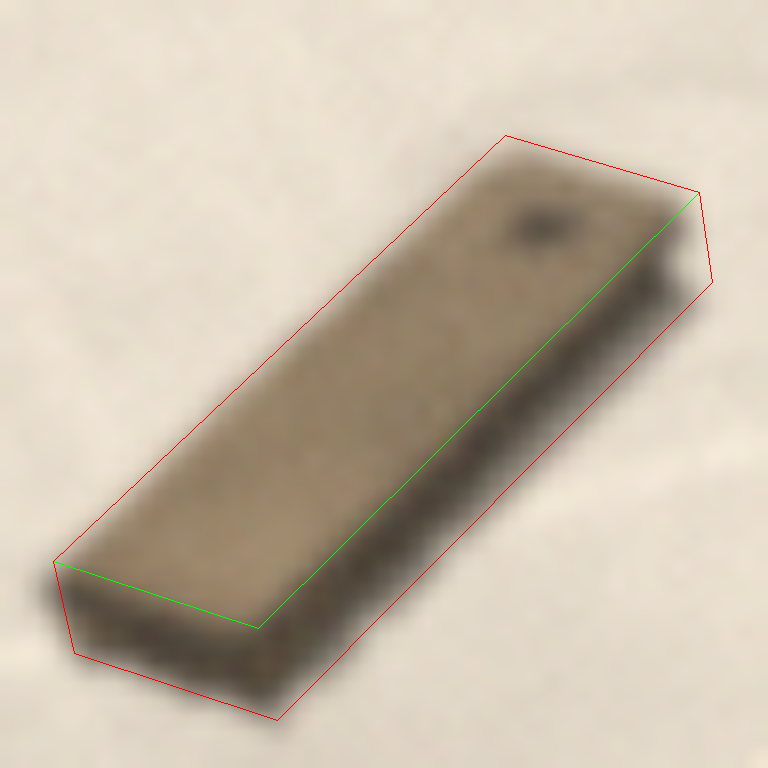

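View pics/f1_side.png

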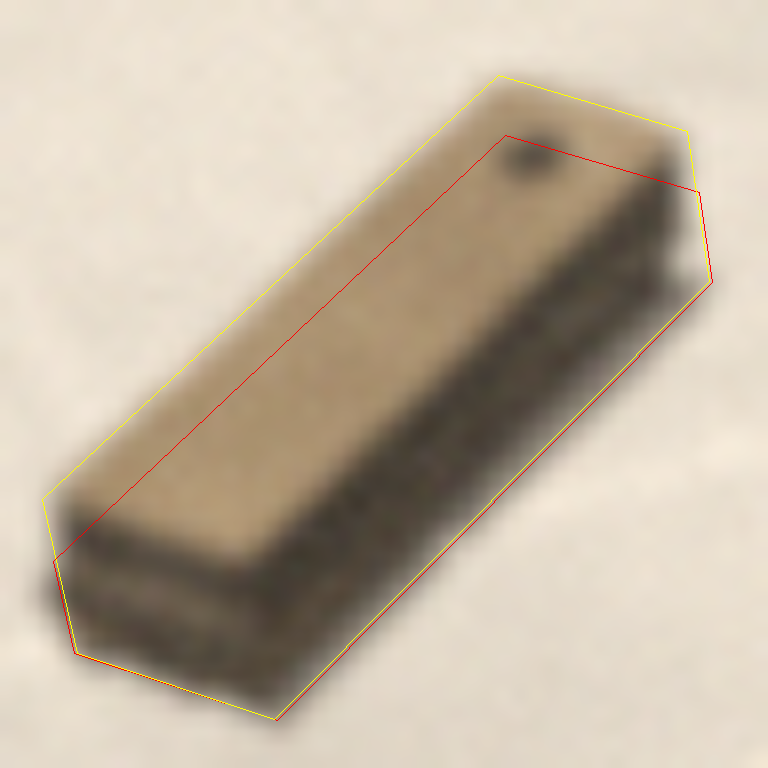

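View pics/f0_top.png

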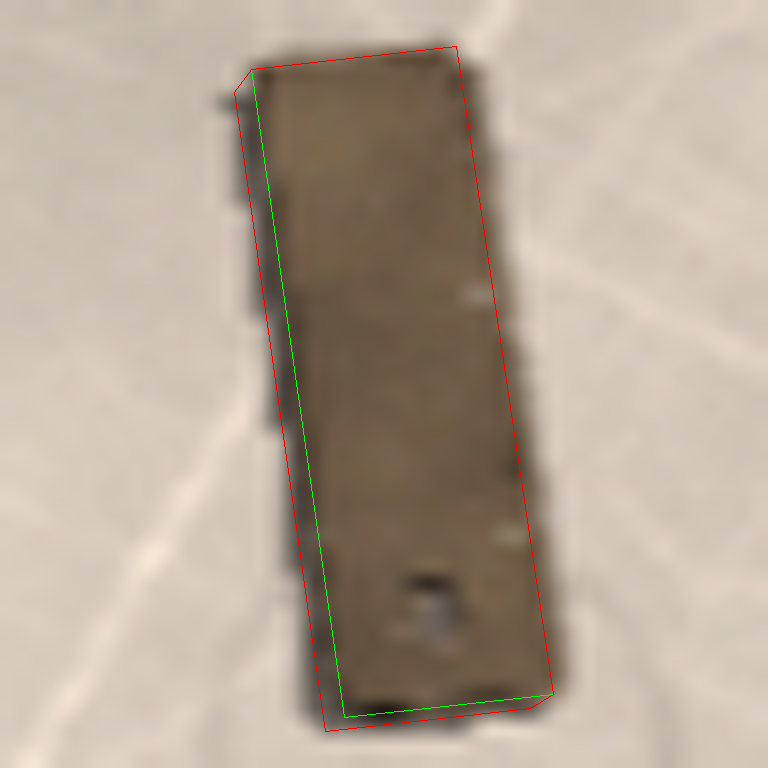

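View pics/f1_top.png

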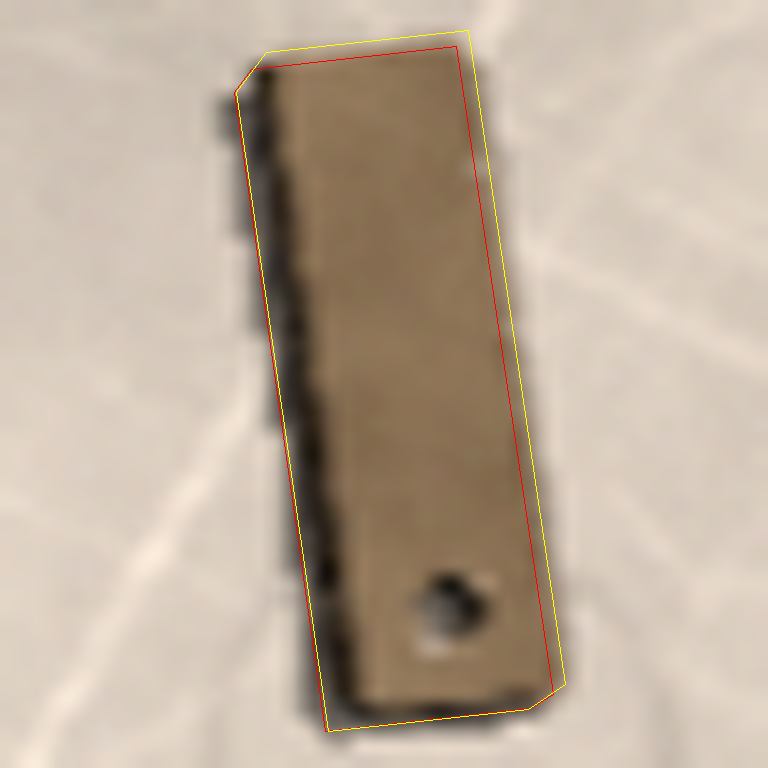

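Run:
```python
from h import *
st(); print(job.sign_off())
```

```text
t30.28 pos [ 407.7 -434.5  247.8] rot [ 3.1378 -0.0041 -1.2372] F [ 0.7 -0.7 -0.1] open -0.0 q [-0.82  0.31  1.7  -0.01  1.12  0.42]
the job is handed in; nothing more can be done
None
```

I took the stack apart from the top down, with both spacers on the lone spacer and both strips on the finished pile. I then pushed the lever to its stop and let it spring back. The job was handed in at 30.3 s with the arm clear of everything.

- **Spacer pile:** the final fit of the top spacer lies within about 1 mm and 0.01 rad of the bottom spacer in both cameras.
- **Strip pile:** the long sides are parallel to the pile to within 0.01 rad. Here the checks disagreed. The overlays suggest the two strips sit about 1–2 mm to the +y side of the pile. The automatic fit, though, put the top strip 1.5–4 mm short along x and 0.5–2 mm to -y. I trusted the overlays, because the pile's own ragged edges confuse the fit, and did not re-place the strips.
- **Lever:** it stalled at the predicted stop position with about 16 N on it, and the picture afterwards showed the handle back at rest.
- **Bystanders:** the marker, tape measure and pliers look unmoved in the last pictures, checked by eye. My automatic before/after comparison was too cluttered by the arm and its shadows to say more.
- **One slip:** my first grip on the top spacer was too high, so the fingertips pressed lightly on it (about 7 N). I opened, went lower and gripped again without trouble.

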